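# Unstack the lamp things and sort them into their trays

### The job

Take the stack on the grey mat apart from the top down: stand the two round glass cups in the tray with round recesses and the two square metal candle holders in the tray with square recesses, one to a recess, and lay the wooden spacer plate squarely on top of the pile of spacer plates. Keep everything upright, drop nothing, and leave the lidded pot where it is.

Things in the scene. Friction and masses are not known exactly. Their poses are not given: they have to be found in the camera images.
- cup_top_mid (a point): Upper amber glass lamp cup, round, straight-sided, open at the top: 46 mm across, 50 mm high, wall 3 mm, about 90 g. The point is its centre, 25 mm above its underside; z is its upright axis. It stands on the spacer plate, about 40 mm from the plate's middle. 
- holder_top_mid (a point): Upper silver-coloured metal candle holder, a square block 44 x 44 mm, 50 mm high, with a 22 mm round candle hole in its top, about 160 g. The point is its centre, 25 mm above its underside; x and y are square to its side faces, z is up. It stands on the spacer plate, about 40 mm from the plate's middle. 
- plate_mid (a point): plywood spacer plate, 160 (x) x 56 (y) x 8 mm thick, about 60 g, loose: it lies bridged on the lower cup and the lower holder and carries the upper two. The point is its centre, 4 mm above its underside; x runs along its length.
- cup_low_mid (a point): Lower amber glass lamp cup, round, straight-sided, open at the top: 46 mm across, 50 mm high, wall 3 mm, about 90 g. The point is its centre, 25 mm above its underside; z is its upright axis. It stands on the grey mat (3 mm thick) at one end of the stack, 80 mm or so from the middle; the spacer plate rests on the inner half of its top, the outer half shows from above. 
- holder_low_mid (a point): Lower silver-coloured metal candle holder, a square block 44 x 44 mm, 50 mm high, with a 22 mm round candle hole in its top, about 160 g. The point is its centre, 25 mm above its underside; x and y are square to its side faces, z is up. It stands on the grey mat (3 mm thick) at one end of the stack, 80 mm or so from the middle; the spacer plate rests on the inner half of its top, the outer half shows from above. 
- round_tray: tray for the glass cups: low wooden tray block, fixed, 172 (x) x 86 (y) x 12 mm high, with two round (67 mm across) recesses, 5 mm deep, centred 42 mm either side of its middle along its x axis (recess floor 7 mm above the table, so a seated thing's centre is 32 mm above the table). Origin: centre of its underside, on the table. 
- square_tray: tray for the candle holders: low wooden tray block, fixed, 172 (x) x 86 (y) x 12 mm high, with two square (65 x 65 mm) recesses, 5 mm deep, centred 42 mm either side of its middle along its x axis (recess floor 7 mm above the table, so a seated thing's centre is 32 mm above the table). Origin: centre of its underside, on the table. 
- pile: pile of three plywood spacer plates of the same size, fixed, 160 (x) x 56 (y) x 24 mm high altogether. Origin: centre of its underside, on the table; x runs along its length. The loose plate goes on top (its centre then 28 mm above the table), edges in line.
- pot: bystander: silver lidded pot with a waist and a knob, 68 mm across, 108 mm high, loose, beyond the work. Origin: centre of its underside.
There are look-alikes about, which are no part of the job. There is more than one size of the part that bears plate_mid; the job needs the largest.

How it is judged:
By the outcome, as a careful person would: the job done as asked, in the order asked, and still so for the second after the job is handed in, with the robot touching nothing.
It also fails if it takes over 128 s, if anything falls off the work surface, if the arm or the gripper's body presses on something with over 40 N, if the wrist force passes 120 N, or if a joint passes its speed limit or range.

### The arm

A 6-joint arm with a two-finger parallel gripper is mounted at the origin on the work surface. World frame = base frame: x ahead of the robot, y to its left, z up, the work surface at z = 0. Lengths are in m, angles in rad, forces in N, time in s.
With the tool pointing down it reaches from about 0.275 to 0.725 m from the base axis. Payload 15.9 kg.
Tool frame: the origin (TCP) lies midway between the tips of the shut fingers; the grasp point (between the pads) lies 19 mm behind it; z points along the fingers, y is the direction in which the jaws open and shut (so a half turn about z gives the same grasp; the last joint's range is limited). The gripper opens to 85 mm and grips with 20 to 120 N. Pads are 22 mm wide; open, the fingers measure 114 mm over their backs; the gripper's body (76 mm by 85 mm) begins 54 mm behind the grasp point. The pads swing forward as they close: fully open they stand 13 mm farther back than shut.
Start: joints at [1.141, 0.213, -0.034, 1.323, 0, 1.571], TCP at [0.208, 0.455, 0.231] pointing down, gripper open.
Joint ranges: [-2.98, 2.98], [-0.74, 1.72], [-1.14, 1.35], [-2.1, 2.04], [-1.57, 1.44], [-3.14, 3.14]. Speed limits (rad/s): [1.89, 1.89, 2.39, 2.57, 3.14, 3.14].

### API

Orientations are given as a unit quaternion [w, x, y, z].
In Python, from rig import r, cams gives the robot as it stands.
- The arm moves only by the shell command python3 -m pendant 'ROWS' [OPENING] [FORCE]. ROWS is JSON, a list that holds one entry, the list of rows, each a list of 4 numbers: the shift along the tool's x, y, z in m, then the turn about the tool's z in degrees. In form: [[[dx, dy, dz, turn], ...]]. A call has 1 to 10 rows; each row is the pose to reach, as a shift and turn from the pose measured when the call began, along the tool's axes at that moment; what a row does not reach only later rows make up. A row lasts 1/12 s, in which the tool goes at most 41.7 mm and 7.16 degrees, less where a joint would pass 70% of its speed; a pose out of reach is approached as far as the arm can. A call with a gripper value outside its range is refused whole. OPENING is the closure, from 0 (fully open) to 1 (shut), set as the call begins (- or left out, the last holds). The fingers move at their own pace and stop on an object; FORCE is the grip in N (left out, the last holds). Time passes only in rows, so rows that repeat a pose let the fingers close. It gives the time, the measured TCP pose, the force and the opening at its end, in the units of the state.
- r.read_state(): the state, without advancing time (a new reading comes with each control period).
- cams.get_image(name): name is "scene" or "side" or "wrist"; returns the picture (400x640x3 uint8, blue, green, red); there is no depth.
- cams.camera_model(name): a dict with "mtx" (3x3 intrinsics, pixels), "R" (3x3) and "t" (3): a world point X has camera coordinates R X + t. Camera axes: x right, y down, z forward; pixel columns grow to the right and rows downward; lengths in m; the calibration is good to about 2 mm. A picture is of the moment at which its call begins: read the wrist's pose just before it. camera_model takes no time and is no camera call; for the wrist camera it gives the pose at the moment of the call.
- r.close_job(): hands the job in, once; it reports no verdict.
The state is a dict: "time": time; "qpos": joint angles; "joint_velocities": joint speeds; "tau": joint torques, N m; "tool_pos": TCP position; "orientation": TCP orientation; "contact_force": force on the tool from outside, world axes, zero at the start; "wrist_torque": the same for the moment, N m; "opening": finger opening in m.
Only numpy, scipy, OpenCV 4.12 (cv2) and the standard library are available. Lean on these libraries where they do the work, as an engineer would, in place of code of your own. Each camera call takes 0.05 s, during which the arm holds its last target.

## Working session

There is one attempt and no reset: what is moved stays moved. The work goes in short steps, Python scripts to look and compute and a shell command to move; the robot and the scene stay as the last step left them, time stands still between calls to the robot, and variables do not carry over. Pictures are saved under pics/ and viewed, and the job is handed in when it is done.

```bash
ls; mkdir -p pics
python3 - <<'E'
from rig import r,cams
import cv2,numpy as np
s=r.read_state();print(s)
for n in("scene","side","wrist"):
    m=cams.camera_model(n);print(n,m)
    cv2.imwrite(f"pics/{n}0.png",cams.get_image(n))
E
```

```text
pics
{'time': 0.0, 'qpos': array([ 1.14100405e+00,  2.13348145e-01, -3.50443534e-02,  1.32350513e+00,
       -7.38203880e-06,  1.57076529e+00]), 'joint_velocities': array([ 0.00022479, -0.00051923,  0.00113925, -0.00013448, -0.00021529,
        0.0023957 ]), 'tau': array([-4.41155891e-03, -6.86160064e+01,  4.87120485e+01,  1.73588708e-02,
       -3.95467141e-04,  2.44229119e-05]), 'tool_pos': array([0.20820286, 0.45421923, 0.23082602]), 'orientation': array([-1.13826398e-04,  2.13230761e-01,  9.77001709e-01, -5.38770829e-04]), 'contact_force': array([-0.51992563, -0.12716523,  0.67582377]), 'wrist_torque': array([ 0.04047399,  0.03625969, -0.00471851]), 'opening': 0.08590651715436547}
scene {'mtx': array([[448.43574594,   0.        , 320.04190567],
       [  0.        , 448.43574594, 197.80651231],
       [  0.        ,   0.        ,   1.        ]]), 'R': array([[-0.02987563,  0.99946626, -0.01321507],
       [ 0.61808392,  0.00808198, -0.78607058],
       [-0.78554422, -0.03165238, -0.61799548]]), 't': array([-0.08359881, -0.26930611,  1.58631658])}
side {'mtx': array([[507.99206942,   0.        , 315.62563922],
       [  0.        , 507.99206942, 197.39479081],
       [  0.        ,   0.        ,   1.        ]]), 'R': array([[-0.89368158, -0.44861597, -0.00877206],
       [-0.22529846,  0.46554914, -0.85586483],
       [ 0.38803845, -0.7628943 , -0.51712517]]), 't': array([0.50797348, 0.15175188, 1.41208272])}
wrist {'mtx': array([[358.76655422,   0.        , 314.97619725],
       [  0.        , 358.76655422, 196.32610871],
       [  0.        ,   0.        ,   1.        ]]), 'R': array([[ 4.16523900e-01,  9.09124673e-01, -4.11706668e-04],
       [ 8.72980405e-01, -3.99837563e-01,  2.79347697e-01],
       [ 2.53797268e-01, -1.16714404e-01, -9.60189926e-01]]), 't': array([-0.49914074, -0.03715405,  0.37937076])}
```

View pics/scene0.png

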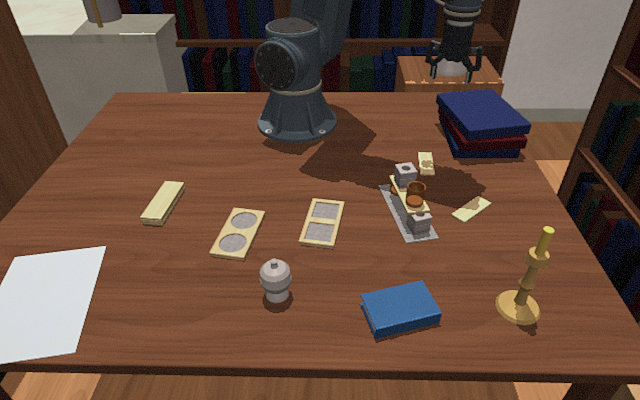

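View pics/side0.png

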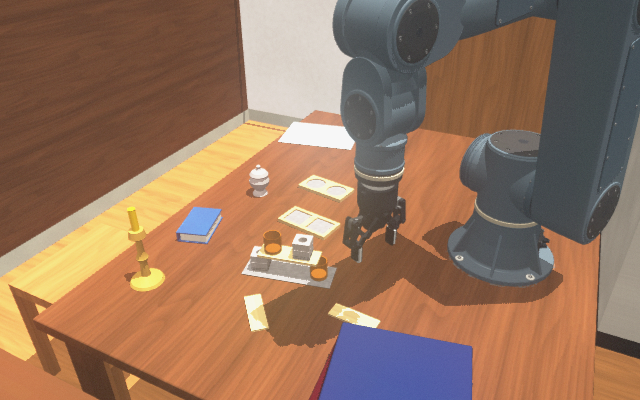

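View pics/wrist0.png

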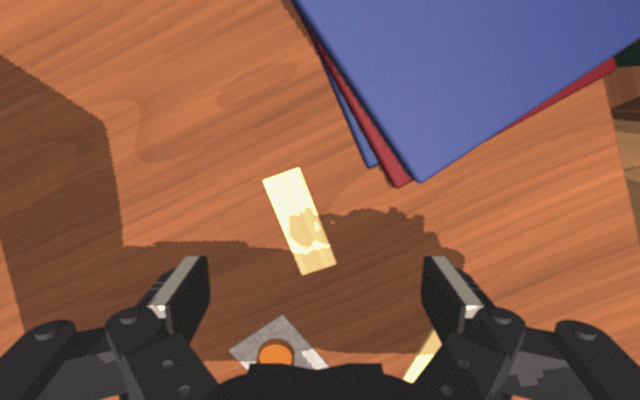

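Run:
```python
import cv2,numpy as np
a=cv2.imread("pics/scene0.png")[140:250,360:500];b=cv2.imread("pics/side0.png")[220:340,230:390]
cv2.imwrite("pics/c1.png",np.vstack([cv2.resize(a,(560,440),interpolation=2)[:, :],]))
cv2.imwrite("pics/c2.png",cv2.resize(b,(800,600),interpolation=2))
```

```text
(no output)
```

View pics/c1.png

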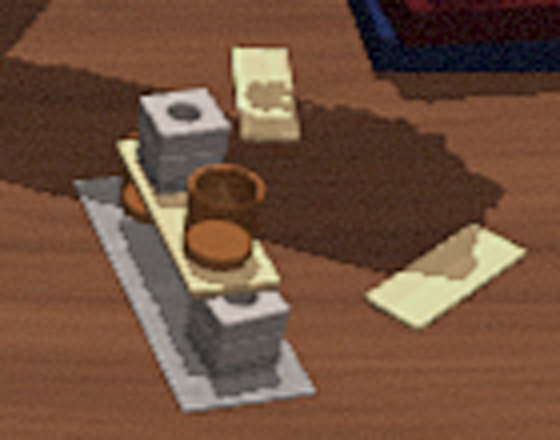

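View pics/c2.png

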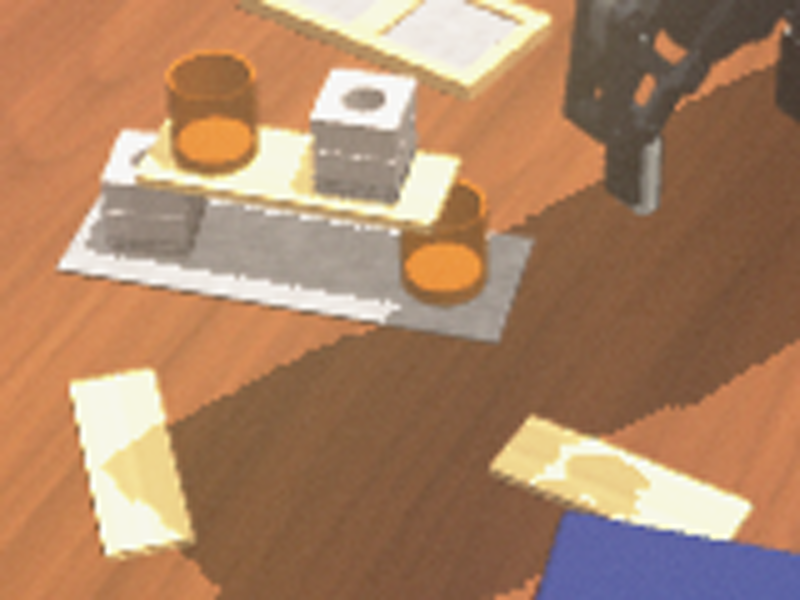

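```bash
cat > h.py <<'E'
from rig import r,cams
import cv2,numpy as np
def ray(m,u,v):
    R=np.array(m["R"]);t=np.array(m["t"]);K=np.array(m["mtx"])
    d=R.T@np.linalg.solve(K,np.array([u,v,1.]));return -R.T@t,d
def on(m,u,v,z):
    c,d=ray(m,u,v);return c+d*(z-c[2])/d[2]
def proj(m,X):
    p=np.array(m["R"])@np.array(X,float)+m["t"];p=np.array(m["mtx"])@p;return p[:2]/p[2]
def tri(ms,uvs):
    A=np.zeros((3,3));b=np.zeros(3)
    for m,(u,v) in zip(ms,uvs):
        c,d=ray(m,u,v);d/=np.linalg.norm(d);P=np.eye(3)-np.outer(d,d);A+=P;b+=P@c
    return np.linalg.solve(A,b)
def toolaxes(s=None):
    s=s or r.read_state()
    from scipy.spatial.transform import Rotation as Ro
    w,x,y,z=s["orientation"];return Ro.from_quat([x,y,z,w]).as_matrix()
def delta(target,yaw=None):
    """shift along tool axes to TCP target [x,y,z]; yaw = world angle of jaw (y) axis, deg"""
    s=r.read_state();T=toolaxes(s);d=T.T@(np.array(target)-s["tool_pos"])
    a=np.degrees(np.arctan2(T[1,1],T[0,1]))
    out=[round(float(v),4) for v in d]
    turn=None
    if yaw is not None:
        t=-(yaw-a); turn=(t+90)%180-90
    print("shift",out,"jaw yaw now %.2f"%a,"turn",turn,"q6 %.2f"%s["qpos"][5],"t %.1f"%s["time"]);
E
python3 - <<'E'
from h import *
m=cams.camera_model("scene");n=cams.camera_model("side")
print("up holder",on(m,406,168,.111),on(n,303,240,.111))
print("up cup",on(m,416.5,187,.111),on(n,272,236,.111))
def sd(x,y):return 230+x/5,220+y/5
def sc(x,y):return 360+x/4,140+y/4
print("plate corners side",[on(n,*sd(*p),.061) for p in((165,122),(135,180),(462,155),(437,220))])
print("plate c scene",[on(m,*sc(*p),.061) for p in((118,142),(190,285),(278,280))])
for nm,p in dict(rt=(238.5,233),st=(323,222)).items(): print(nm,on(m,*p,.012))
print("pile",on(m,165,200,.024),"pot",on(m,277,300,0))
for nm,p in dict(rt=(326.5,188),st=(310,222)).items(): print(nm,on(n,*p,.012))
delta([.45,.3,.3])
T=toolaxes();print(T)
# smaller plates lengths
print([on(m,*sc(*p),.008) for p in((368,296),(417,328),(525,252),(478,226))])
E
```

```text
up holder [0.44845424 0.32008858 0.111     ] [0.44117198 0.32220704 0.111     ]
up cup [0.52996168 0.33570458 0.111     ] [0.52042283 0.34152364 0.111     ]
plate corners side [array([0.56071665, 0.3257736 , 0.061     ]), array([0.54816929, 0.37532404, 0.061     ]), array([0.4062297 , 0.28255942, 0.061     ]), array([0.39394546, 0.33640576, 0.061     ])]
plate c scene [array([0.41168196, 0.28523273, 0.061     ]), array([0.56236855, 0.31529678, 0.061     ]), array([0.55682741, 0.36961503, 0.061     ])]
rt [ 0.59394325 -0.10139825  0.012     ]
st [0.54941151 0.10777465 0.012     ]
pile [ 0.47992984 -0.31837822  0.024     ] pot [0.79109889 0.01467501 0.        ]
rt [ 0.57446606 -0.09342991  0.012     ]
st [0.53102768 0.11190888 0.012     ]
shift [-0.2841, -0.0396, -0.069] jaw yaw now 65.37 turn None q6 1.57 t 0.1
[[-9.09040787e-01  4.16707015e-01 -3.32052746e-04]
 [ 4.16707148e-01  9.09040475e-01 -7.54109504e-04]
 [-1.23933350e-05 -8.23885050e-04 -9.99999661e-01]]
[array([0.50833655, 0.44283735, 0.008     ]), array([0.53951985, 0.46756055, 0.008     ]), array([0.46112229, 0.55650793, 0.008     ]), array([0.43315489, 0.53226185, 0.008     ])]
```

Run:
```python
from h import *
delta([.45,.318,.28],103)
```

```text
shift [-0.2766, -0.0232, -0.049] jaw yaw now 65.37 turn -37.62687037411412 q6 1.57 t 0.1
```

```bash
python3 -m pendant '[[[-0.277,-0.023,-0.049,-37.6],[-0.277,-0.023,-0.049,-37.6],[-0.277,-0.023,-0.049,-37.6],[-0.277,-0.023,-0.049,-37.6],[-0.277,-0.023,-0.049,-37.6],[-0.277,-0.023,-0.049,-37.6],[-0.277,-0.023,-0.049,-37.6],[-0.277,-0.023,-0.049,-37.6],[-0.277,-0.023,-0.049,-37.6],[-0.277,-0.023,-0.049,-37.6]]]' 0
python3 - <<'E'
from h import *
for n in ("wrist","side","scene"): cv2.imwrite(f"pics/{n}1.png",cams.get_image(n))
import pickle;print(cams.camera_model("wrist"));delta([.45,.318,.28],103)
E
```

```text
time: 0.98
tool_pos: [0.4507, 0.3177, 0.2795]
orientation: [-0.001, -0.112, 0.994, -0.0]
contact_force: [0.3, 0.8, -0.4]
opening: 0.0856
{'mtx': array([[358.76655422,   0.        , 314.97619725],
       [  0.        , 358.76655422, 196.32610871],
       [  0.        ,   0.        ,   1.        ]]), 'R': array([[-2.25818676e-01,  9.74169350e-01,  5.12568485e-05],
       [ 9.35555438e-01,  2.16853057e-01,  2.78766521e-01],
       [ 2.71554686e-01,  6.29986404e-02, -9.60358904e-01]]), 't': array([-0.20818688, -0.53968039,  0.28423059])}
shift [-0.0004, -0.0007, -0.0002] jaw yaw now 103.04 turn 0.04033271872336286 q6 0.39 t 1.1
```

View pics/wrist1.png

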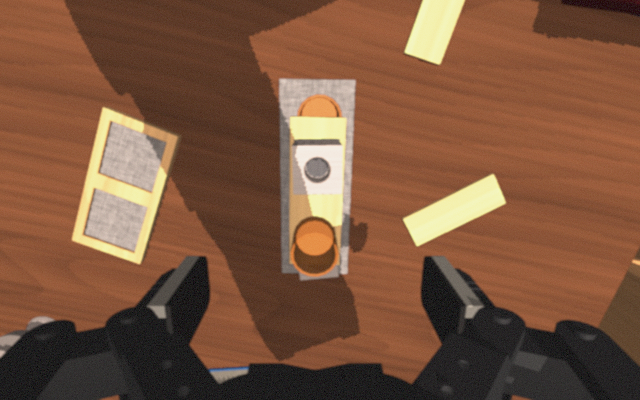

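Run:
```python
import cv2
a=cv2.imread("pics/wrist1.png")
cv2.imwrite("pics/c3.png",cv2.resize(a[70:290,265:375],(400,800),interpolation=2)[0:600])
cv2.imwrite("pics/c3.png",cv2.resize(a[75:285,220:430],(600,600),interpolation=2))
```

```text
(no output)
```

View pics/c3.png

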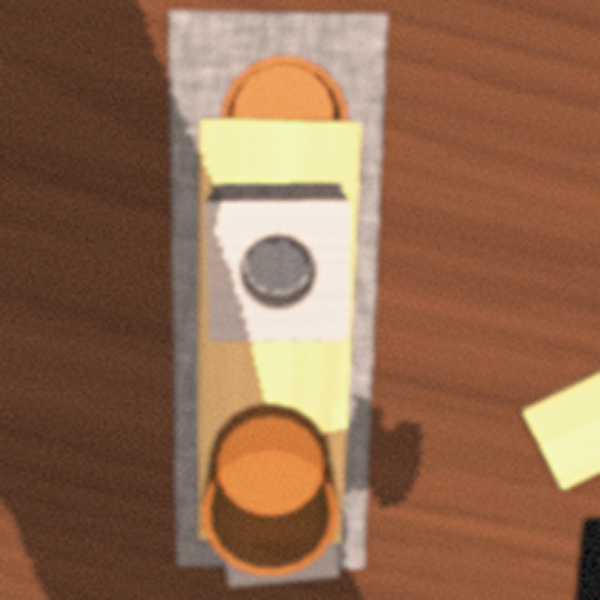

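Run:
```python
from h import *
m=cams.camera_model("wrist")
c=lambda x,y:(220+x/2.857-.3,75+y/2.857-.3)
P=lambda n,L,z:[print(n)]+[print("  ",on(m,*p,z).round(4)) for p in L]
P("hold hole",[c(278,270)],.111)
H=[on(m,*c(*p),.111)[:2] for p in((208,200),(350,200),(350,342),(208,341))];print(np.round(H,4),np.mean(H,0),[np.degrees(np.arctan2(*(H[b]-H[a])[::-1])) for a,b in((0,1),(3,2),(0,3),(1,2))])
P("cup up L,R,bottom,c",[c(201,505),c(341,505),c(271,574),c(271,505)],.111)
P("cup low",[c(222,119),c(347,119),c(284.5,57),c(284.5,119)],.053)
L=[on(m,*c(*p),.061)[:2] for p in((200,120),(361,123),(343,541),(198,541))];print(np.round(L,4),np.mean(L,0),[np.degrees(np.arctan2(*(L[b]-L[a])[::-1])) for a,b in((0,1),(3,2),(0,3),(1,2))])
P("mat",[c(168,11),c(388,14),c(366,570),c(178,565)],.003)
P("low holder edge",[c(228,587),c(340,578)],.053)
T=[on(m,*p,.012)[:2] for p in((104,108),(180,136),(140,264),(72,240))];print(np.round(T,4),np.mean(T,0),[np.degrees(np.arctan2(*(T[b]-T[a])[::-1])) for a,b in((0,1),(3,2),(0,3),(1,2))])
```

```text
hold hole
   [0.4442 0.3185 0.111 ]
[[0.4279 0.2928]
 [0.4181 0.335 ]
 [0.4617 0.346 ]
 [0.4716 0.3021]] [0.44481652 0.31898208] [np.float64(103.05061127420498), np.float64(102.6307679212892), np.float64(12.050659329948541), np.float64(14.263113253083121)]
cup up L,R,bottom,c
   [0.5275 0.3117 0.111 ]
   [0.517 0.357 0.111]
   [0.5471 0.3401 0.111 ]
   [0.5222 0.3343 0.111 ]
cup low
   [0.4075 0.29   0.053 ]
   [0.3976 0.333  0.053 ]
   [0.382  0.3066 0.053 ]
   [0.4025 0.3115 0.053 ]
[[0.409  0.2829]
 [0.3974 0.3374]
 [0.5534 0.3703]
 [0.5662 0.3153]] [0.48150264 0.32645775] [np.float64(102.0061652958824), np.float64(103.04953543788697), np.float64(11.647939684153513), np.float64(11.914730911775143)]
mat
   [0.3757 0.2591 0.003 ]
   [0.3574 0.3429 0.003 ]
   [0.5928 0.395  0.003 ]
   [0.6097 0.311  0.003 ]
low holder edge
   [0.5876 0.3316 0.053 ]
   [0.5734 0.3746 0.053 ]
[[0.4503 0.0767]
 [0.4621 0.1631]
 [0.6337 0.1337]
 [0.6198 0.0486]] [0.54145063 0.10553839] [np.float64(82.22519952125201), np.float64(80.73119262200179), np.float64(-9.407789783384526), np.float64(-9.713442532469399)]
```

Run:
```python
from h import *
delta([.4446,.3188,.071],103)
```

```text
shift [0.0044, 0.0014, 0.2088] jaw yaw now 103.04 turn 0.04033271872336286 q6 0.39 t 1.1
```

```bash
python3 -m pendant '[[[0.0044,0.0014,0.04,0],[0.0044,0.0014,0.08,0],[0.0044,0.0014,0.12,0],[0.0044,0.0014,0.15,0],[0.0044,0.0014,0.175,0],[0.0044,0.0014,0.195,0],[0.0044,0.0014,0.209,0],[0.0044,0.0014,0.209,0],[0.0044,0.0014,0.209,0]]]' 0
python3 -m pendant '[[[0,0,0,0],[0,0,0,0],[0,0,0,0],[0,0,0,0],[0,0,0,0],[0,0,0,0],[0,0,0,0]]]' 0.8 35
python3 - <<'E'
from h import *
delta([.4446,.3188,.071],103)
cv2.imwrite("pics/w2.png",cams.get_image("wrist"));b=cams.get_image("side")[200:320,210:370];cv2.imwrite("pics/s2.png",cv2.resize(b,(640,480)))
E
```

```text
time: 1.88
tool_pos: [0.4435, 0.3191, 0.0708]
orientation: [-0.001, -0.114, 0.993, -0.001]
contact_force: [-0.6, -0.2, 0.9]
opening: 0.0855
time: 2.47
tool_pos: [0.444, 0.3195, 0.0717]
orientation: [-0.0, -0.114, 0.993, -0.0]
contact_force: [-2.0, -0.6, 8.3]
opening: 0.0435
shift [-0.0004, -0.0009, 0.0007] jaw yaw now 103.12 turn 0.11579191114141452 q6 0.39 t 2.5
```

View pics/w2.png

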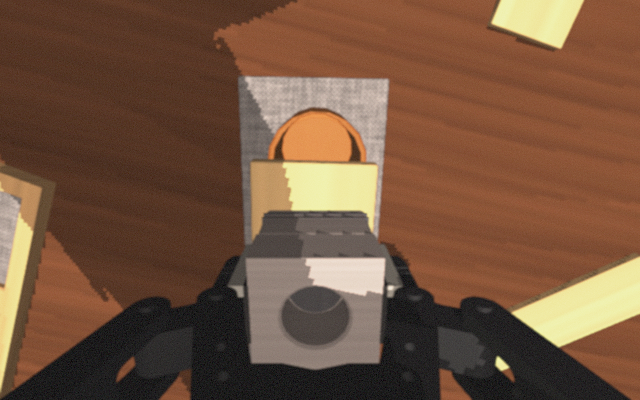

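View pics/s2.png

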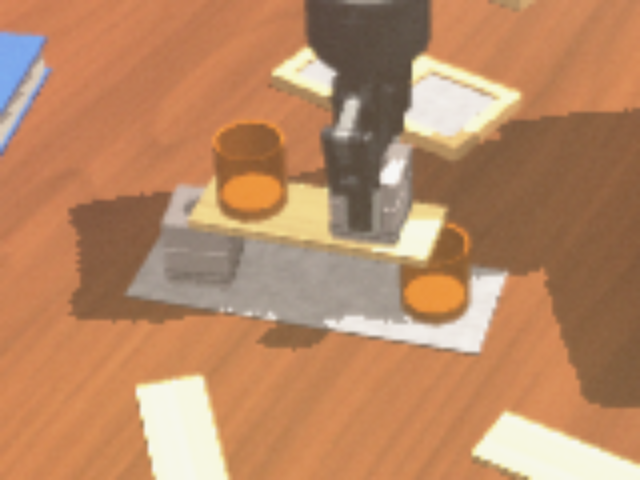

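```bash
python3 -m pendant '[[[0,0,-0.005,0],[0,0,-0.015,0],[0,0,-0.03,0],[0,0,-0.05,0],[0,0,-0.07,0],[0,0,-0.09,0],[0,0,-0.1,0],[0,0,-0.1,0]]]'
python3 - <<'E'
from h import *
delta([.5001,.1124,.171],80.5)
b=cams.get_image("side")[180:320,210:390];cv2.imwrite("pics/s3.png",cv2.resize(b,(720,560)))
E
```

```text
time: 3.23
tool_pos: [0.4451, 0.3203, 0.1744]
orientation: [0.001, -0.114, 0.993, 0.001]
contact_force: [-0.2, 0.9, -1.5]
opening: 0.0435
shift [-0.0064, -0.215, 0.0032] jaw yaw now 103.11 turn 22.611546704697574 q6 0.39 t 3.2
```

View pics/s3.png

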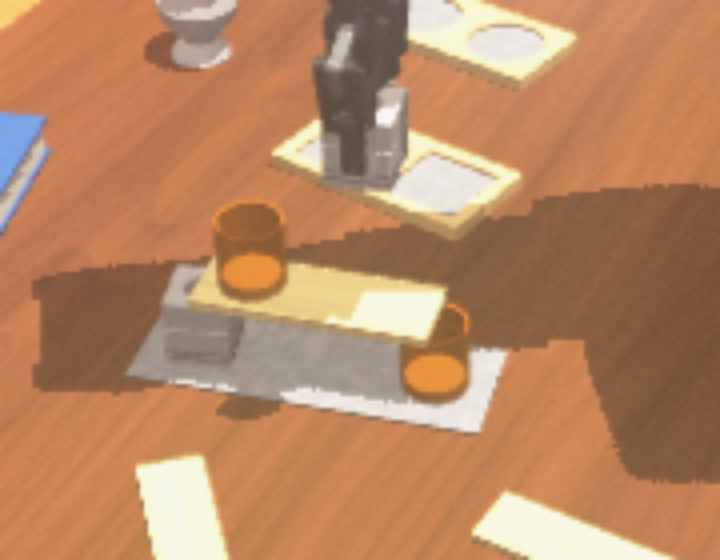

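```bash
python3 -m pendant '[[[0,-0.012,0,0],[0,-0.035,0,3],[-0.001,-0.065,0,6],[-0.002,-0.1,0,10],[-0.003,-0.135,0,14],[-0.004,-0.165,0,18],[-0.006,-0.19,0,22],[-0.006,-0.207,0,22.6],[-0.0064,-0.215,0.003,22.6],[-0.0064,-0.215,0.003,22.6]]]'
python3 - <<'E'
from h import *
m=cams.camera_model("wrist");cv2.imwrite("pics/w4.png",cams.get_image("wrist"))
delta([.5001,.1124,.018],80.5)
E
```

```text
time: 4.12
tool_pos: [0.4991, 0.1102, 0.1681]
orientation: [-0.0, 0.083, 0.997, 0.0]
contact_force: [0.4, 0.8, -1.6]
opening: 0.0438
shift [-0.001, 0.0011, 0.1505] jaw yaw now 80.48 turn -0.020858638031626242 q6 0.39 t 4.2
```

View pics/w4.png

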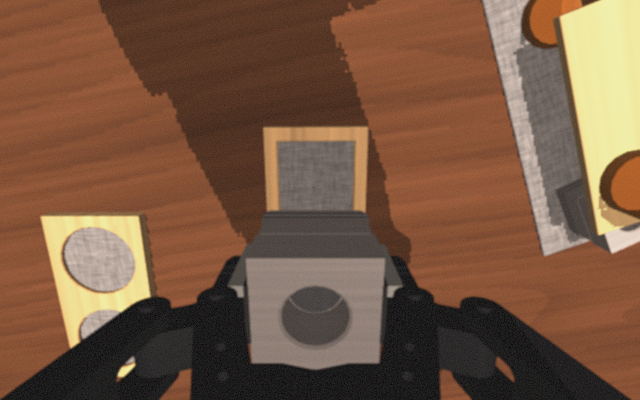

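```bash
python3 - <<'E'
from h import *
m=cams.camera_model("wrist")
print(on(m,263,127,.012),on(m,369,127,.012), (on(m,263,127,.012)+on(m,369,127,.012))/2+.044*np.array([np.cos(np.radians(-9.5)),np.sin(np.radians(-9.5)),0]))
E
python3 -m pendant '[[[-0.001,0.001,0.02,0],[-0.001,0.001,0.05,0],[-0.001,0.001,0.08,0],[-0.001,0.001,0.105,0],[-0.001,0.001,0.125,0],[-0.001,0.001,0.135,0],[-0.001,0.001,0.14,0],[-0.001,0.001,0.14,0]]]'
python3 - <<'E'
from h import *
delta([.5001,.1124,.018],80.5)
E
```

```text
[0.4495187  0.07574076 0.012     ] [0.46397401 0.1619535  0.012     ] [0.50014292 0.11158504 0.012     ]
time: 4.83
tool_pos: [0.4995, 0.1128, 0.0279]
orientation: [-0.001, 0.082, 0.997, 0.0]
contact_force: [0.5, 0.0, -1.6]
opening: 0.0438
shift [-0.0007, -0.0003, 0.0099] jaw yaw now 80.54 turn 0.03926219451517454 q6 0.39 t 4.8
```

Recess at (.5001,.112) confirmed. Lower the last 10 mm.

```bash
python3 -m pendant '[[[-0.0005,0,0.003,0],[-0.0005,0,0.006,0],[-0.0005,0,0.008,0],[-0.0005,0,0.0095,0],[-0.0005,0,0.0095,0],[-0.0005,0,0.0095,0]]]'
python3 -m pendant '[[[0,0,0,0],[0,0,0,0],[0,0,0,0],[0,0,0,0],[0,0,0,0],[0,0,0,0]]]' 0
python3 -m pendant '[[[0,0,-0.01,0],[0,0,-0.04,0],[0,0,-0.08,0],[0,0,-0.12,0],[0,0,-0.16,0],[0,0,-0.19,0],[0,0,-0.2,0],[0,0,-0.2,0]]]'
python3 - <<'E'
from h import *
delta([.5222-.0,.3343,.171],103)
cv2.imwrite("pics/w5.png",cams.get_image("wrist"))
b=cams.get_image("side")[180:320,210:390];cv2.imwrite("pics/s5.png",cv2.resize(b,(720,560)))
E
```

```text
time: 5.33
tool_pos: [0.5001, 0.1127, 0.0186]
orientation: [-0.001, 0.082, 0.997, 0.0]
contact_force: [-0.1, 0.8, -1.5]
opening: 0.0437
time: 5.83
tool_pos: [0.5001, 0.1127, 0.0186]
orientation: [-0.001, 0.083, 0.997, 0.0]
contact_force: [-0.7, -0.2, 0.2]
opening: 0.0857
time: 6.5
tool_pos: [0.5017, 0.1129, 0.222]
orientation: [0.002, 0.083, 0.997, 0.001]
contact_force: [1.6, -0.5, -0.0]
opening: 0.0854
shift [0.0164, 0.2217, 0.0514] jaw yaw now 80.53 turn -22.46538709427135 q6 0.39 t 6.5
```

View pics/s5.png

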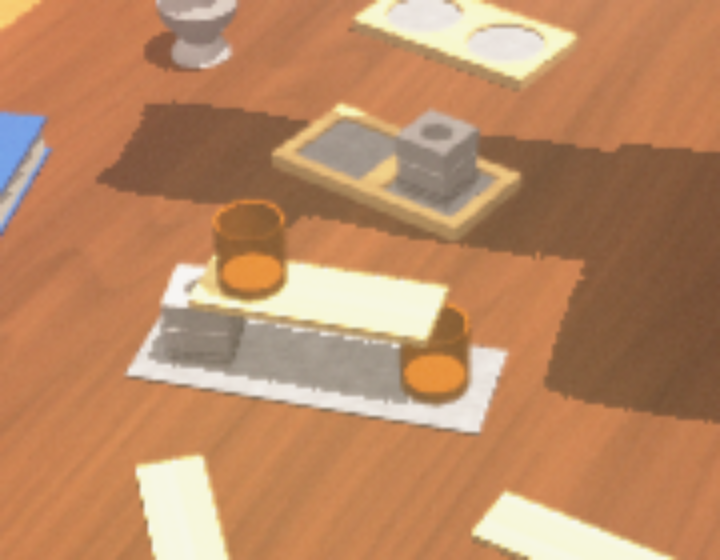

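View pics/w5.png

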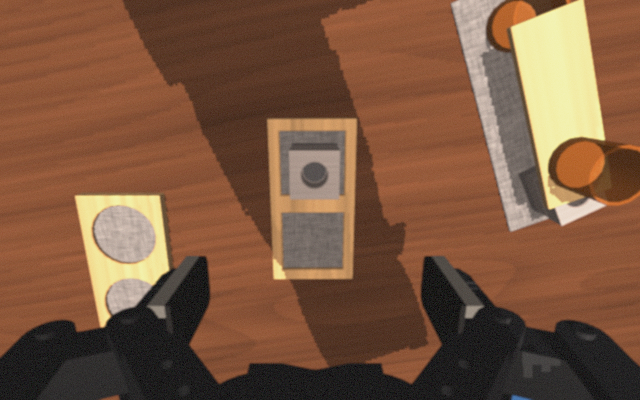

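```bash
python3 -m pendant '[[[0.0164,0.2217,0.02,-22.5],[0.0164,0.2217,0.02,-22.5],[0.0164,0.2217,0.02,-22.5],[0.0164,0.2217,0.02,-22.5],[0.0164,0.2217,0.02,-22.5],[0.0164,0.2217,0.02,-22.5],[0.0164,0.2217,0.02,-22.5],[0.0164,0.2217,0.02,-22.5]]]'
python3 - <<'E'
from h import *
delta([.5222,.3343,.072],103)
m=cams.camera_model("wrist");cv2.imwrite("pics/w6.png",cams.get_image("wrist"))
E
```

```text
time: 7.27
tool_pos: [0.5196, 0.3342, 0.1963]
orientation: [-0.002, -0.114, 0.993, -0.001]
contact_force: [1.1, -1.0, -0.1]
opening: 0.0854
shift [-0.0031, -0.0004, 0.1243] jaw yaw now 103.12 turn 0.12131174719284843 q6 0.34 t 7.3
```

View pics/w6.png

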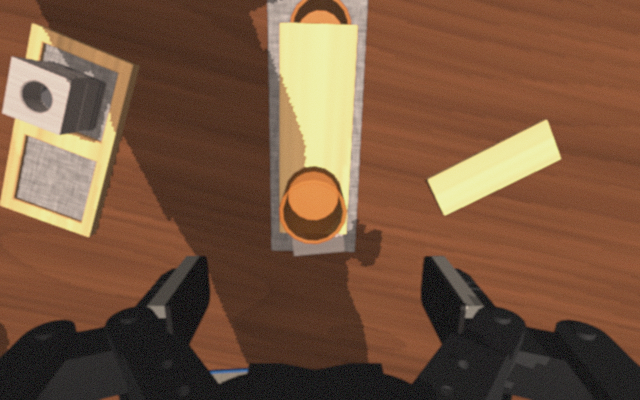

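```bash
python3 - <<'E'
from h import *
m=cams.camera_model("wrist")
for p in ((280,210),(347,210),(313.5,244)):print(on(m,*p,.111))
print((on(m,280,210,.111)+on(m,347,210,.111))/2)
E
python3 -m pendant '[[[-0.003,-0.0005,0.03,0],[-0.003,-0.0005,0.06,0],[-0.003,-0.0005,0.085,0],[-0.003,-0.0005,0.105,0],[-0.003,-0.0005,0.118,0],[-0.003,-0.0005,0.124,0],[-0.003,-0.0005,0.124,0],[-0.003,-0.0005,0.124,0]]]'
```

```text
[0.53053296 0.31091671 0.111     ]
[0.52033241 0.35489917 0.111     ]
[0.54958053 0.33848196 0.111     ]
[0.52543269 0.33290794 0.111     ]
time: 7.98
tool_pos: [0.5227, 0.3328, 0.0736]
orientation: [-0.002, -0.113, 0.994, -0.0]
contact_force: [0.2, 0.5, -0.2]
opening: 0.0856
```

```bash
python3 -m pendant '[[[-0.002,0,0.001,0],[-0.002,0,0.001,0],[-0.002,0,0.001,0],[-0.002,0,0.001,0],[-0.002,0,0.001,0],[-0.002,0,0.001,0],[-0.002,0,0.001,0]]]' 0.8 30
python3 -m pendant '[[[0,0,-0.005,0],[0,0,-0.015,0],[0,0,-0.03,0],[0,0,-0.05,0],[0,0,-0.07,0],[0,0,-0.09,0],[0,0,-0.1,0],[0,0,-0.1,0]]]'
python3 - <<'E'
from h import *
delta([.62,-.11,.172],80.5)
cv2.imwrite("pics/w7.png",cams.get_image("wrist"))
b=cams.get_image("side")[180:320,210:390];cv2.imwrite("pics/s7.png",cv2.resize(b,(720,560)))
n=cams.get_image("scene")[190:270,200:360];cv2.imwrite("pics/n7.png",cv2.resize(n,(800,400)))
E
```

```text
time: 8.57
tool_pos: [0.5251, 0.3335, 0.0734]
orientation: [-0.001, -0.113, 0.994, -0.0]
contact_force: [-1.0, -0.7, 5.2]
opening: 0.0456
time: 9.23
tool_pos: [0.5264, 0.3342, 0.1763]
orientation: [0.001, -0.113, 0.994, 0.001]
contact_force: [0.5, 0.8, -1.3]
opening: 0.0458
shift [0.0087, -0.4539, 0.0037] jaw yaw now 103.01 turn 22.507137601934943 q6 0.34 t 9.2
```

View pics/s7.png

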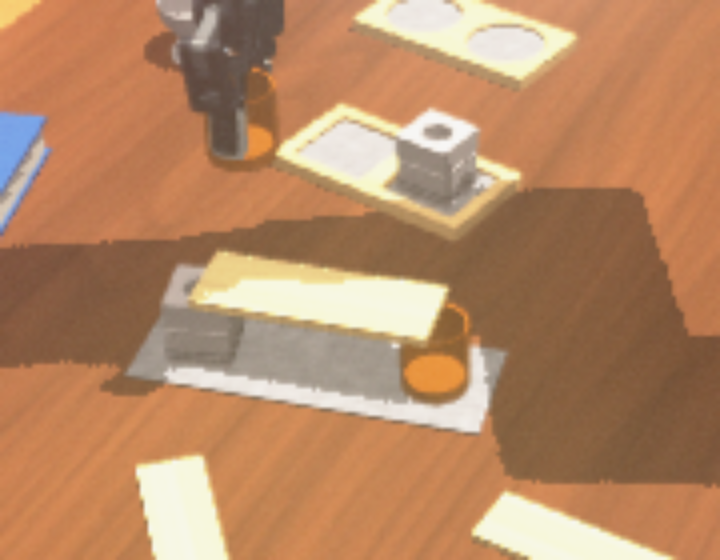

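View pics/n7.png

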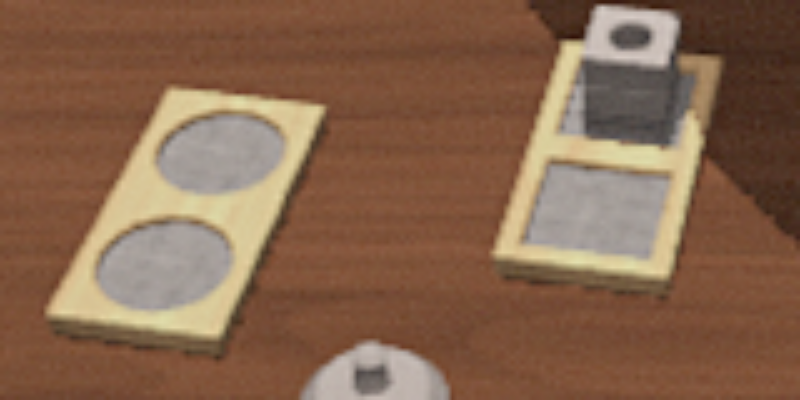

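Run:
```python
from h import *
m=cams.camera_model("scene")
q=lambda x,y:on(m,200+x/5-.4,190+y/5-.4,.012)[:2]
for c in (((168,88),(327,107),(222,340),(47,316)),((562,41),(721,58),(667,280),(494,258))):
    T=np.array([q(*p) for p in c]);print(T.round(4),T.mean(0),[np.degrees(np.arctan2(*(T[b]-T[a])[::-1])).round(1) for a,b in((0,1),(3,2),(0,3),(1,2))])
```

```text
[[ 0.4932 -0.1331]
 [ 0.5078 -0.0461]
 [ 0.6781 -0.0738]
 [ 0.6639 -0.1596]] [ 0.58576137 -0.10315928] [np.float64(80.5), np.float64(80.6), np.float64(-8.8), np.float64(-9.2)]
[[0.45   0.0753]
 [0.4637 0.1618]
 [0.6348 0.1339]
 [0.6209 0.0497]] [0.54232378 0.10518021] [np.float64(81.0), np.float64(80.6), np.float64(-8.5), np.float64(-9.3)]
```

Run:
```python
from h import *
delta([.6264,-.1098,.172],80.7)
```

```text
shift [0.0009, -0.4546, 0.0006] jaw yaw now 103.01 turn 22.30877195760023 q6 0.34 t 9.4
```

```bash
python3 -m pendant '[[[0,-0.01,0,0],[0,-0.03,0,2],[0,-0.055,0,4],[0,-0.085,0,6],[0,-0.115,0,8],[0,-0.145,0,10],[0,-0.175,0,12],[0,-0.205,0,14],[0,-0.235,0,16],[0,-0.265,0,18]]]'
python3 - <<'E'
from h import *
delta([.6264,-.1098,.172],80.7)
E
```

```text
time: 10.22
tool_pos: [0.5841, 0.0729, 0.1715]
orientation: [-0.002, 0.045, 0.999, -0.001]
contact_force: [0.7, 0.9, -0.7]
opening: 0.0459
shift [-0.0584, -0.1782, -0.0005] jaw yaw now 84.90 turn 4.196505389416444 q6 0.21 t 10.2
```

```bash
python3 -m pendant '[[[-0.01,-0.03,0,1],[-0.02,-0.06,0,2],[-0.03,-0.09,0,3],[-0.04,-0.12,0,4],[-0.049,-0.147,0,4.2],[-0.055,-0.167,0,4.2],[-0.0584,-0.178,0,4.2],[-0.0584,-0.178,0,4.2],[-0.0584,-0.178,0,4.2]]]'
python3 - <<'E'
from h import *
delta([.6264,-.1098,.03],80.7)
cv2.imwrite("pics/w8.png",cams.get_image("wrist"))
E
```

```text
time: 10.97
tool_pos: [0.6259, -0.1097, 0.1707]
orientation: [-0.003, 0.081, 0.997, -0.001]
contact_force: [-0.2, 0.7, -0.8]
opening: 0.0453
shift [-0.0014, 0.0003, 0.1407] jaw yaw now 80.65 turn -0.04785552867917886 q6 -0.01 t 11.0
```

View pics/w8.png

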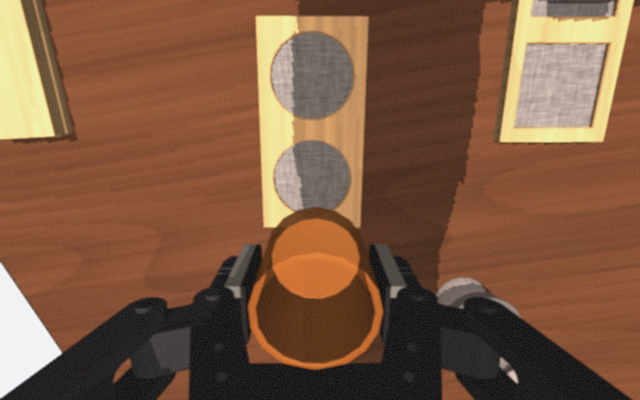

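Run:
```python
from h import *
m=cams.camera_model("wrist")
T=np.array([on(m,*p,.012)[:2] for p in((256,16),(368,17),(361,228),(264,227))]);print(T.round(4),T.mean(0))
print(on(m,312,177,.008),on(m,312,75,.008))
print("pot lid",on(m,463,280,.08))
n=cams.camera_model("scene");k=cams.camera_model("side")
print("pot",on(n,277,299,.0),on(k,259,193,0), tri([n,k],[(273.5,264),(258.5,167)]))
```

```text
[[ 0.4927 -0.1339]
 [ 0.5073 -0.0491]
 [ 0.6781 -0.0763]
 [ 0.6631 -0.1624]] [ 0.585297   -0.10543743]
[ 0.62547995 -0.11237117  0.008     ] [ 0.54185218 -0.0985115   0.008     ]
pot lid [ 0.70301202 -0.01295156  0.08      ]
pot [ 7.88400373e-01  1.43899067e-02 -1.11022302e-16] [0.77225047 0.01618076 0.        ] [0.77215754 0.01077425 0.09377727]
```

```bash
python3 -m pendant '[[[-0.0012,-0.001,0.02,0],[-0.0012,-0.001,0.05,0],[-0.0012,-0.001,0.08,0],[-0.0012,-0.001,0.105,0],[-0.0012,-0.001,0.125,0],[-0.0012,-0.001,0.136,0],[-0.0012,-0.001,0.14,0],[-0.0012,-0.001,0.14,0]]]'
python3 - <<'E'
from h import *
delta([.6261,-.111,.0198],80.7)
E
```

```text
time: 11.68
tool_pos: [0.6258, -0.1095, 0.0308]
orientation: [-0.003, 0.081, 0.997, -0.001]
contact_force: [0.3, -0.6, -0.7]
opening: 0.0456
shift [-0.0006, -0.0014, 0.011] jaw yaw now 80.76 turn 0.06056226047154212 q6 -0.01 t 11.7
```

```bash
python3 -m pendant '[[[-0.0005,-0.0012,0.003,0],[-0.0005,-0.0012,0.006,0],[-0.0005,-0.0012,0.009,0],[-0.0005,-0.0012,0.0108,0],[-0.0005,-0.0012,0.0108,0],[-0.0005,-0.0012,0.0108,0]]]'
python3 -m pendant '[[[0,0,0,0],[0,0,0,0],[0,0,0,0],[0,0,0,0],[0,0,0,0],[0,0,0,0]]]' 0
python3 -m pendant '[[[0,0,-0.01,0],[0,0,-0.04,0],[0,0,-0.08,0],[0,0,-0.12,0],[0,0,-0.16,0],[0,0,-0.19,0],[0,0,-0.2,0],[0,0,-0.2,0]]]'
python3 - <<'E'
from h import *
cv2.imwrite("pics/w9.png",cams.get_image("wrist"))
n=cams.get_image("scene")[160:280,120:360];cv2.imwrite("pics/n9.png",cv2.resize(n,(800,400)))
# pile guess
delta([.46,-.31,.2],103)
E
```

```text
time: 12.18
tool_pos: [0.6261, -0.1108, 0.0201]
orientation: [-0.003, 0.081, 0.997, -0.001]
contact_force: [-0.3, -0.1, -1.1]
opening: 0.0454
time: 12.68
tool_pos: [0.6261, -0.1108, 0.0201]
orientation: [-0.003, 0.081, 0.997, -0.001]
contact_force: [-0.4, 0.1, -0.6]
opening: 0.0855
time: 13.35
tool_pos: [0.6287, -0.1109, 0.2244]
orientation: [-0.0, 0.081, 0.997, -0.001]
contact_force: [0.7, -0.1, -0.5]
opening: 0.0855
shift [0.1331, -0.2236, 0.0215] jaw yaw now 80.76 turn -22.241179013815312 q6 -0.01 t 13.4
```

View pics/w9.png

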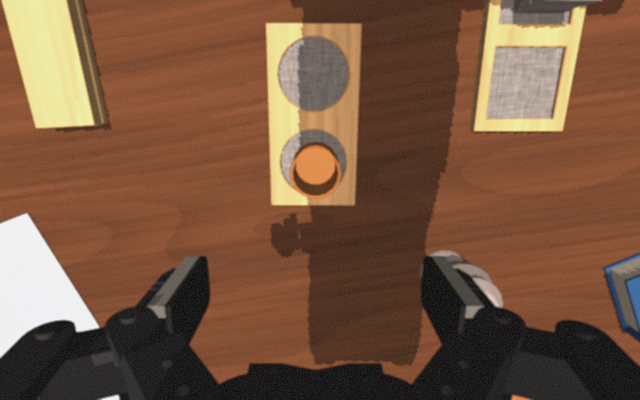

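View pics/n9.png

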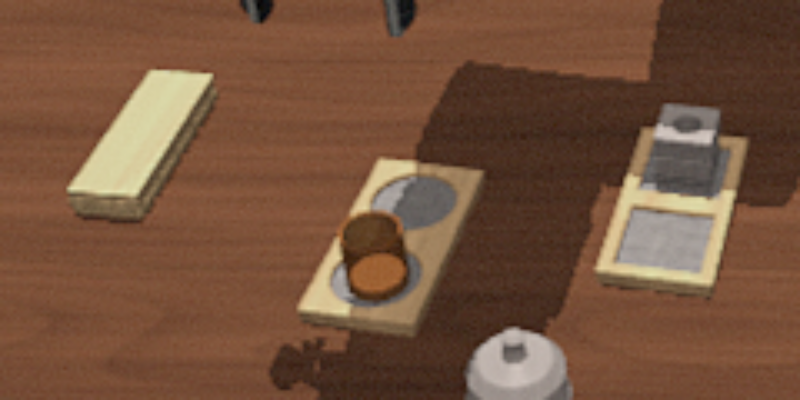

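Run:
```python
from h import *
m=cams.camera_model("scene")
T=np.array([on(m,120+x/3.333-.35,160+y/3.333-.35,.024)[:2] for x,y in((150,70),(213,75),(139,199),(69,191))]);print(T.round(4),T.mean(0),[np.degrees(np.arctan2(*(T[b]-T[a])[::-1])).round(1) for a,b in((0,1),(3,2),(0,3),(1,2))])
delta([T.mean(0)[0]-.035,T.mean(0)[1],.25],79)
```

```text
[[ 0.3919 -0.3462]
 [ 0.3984 -0.2902]
 [ 0.559  -0.3037]
 [ 0.5504 -0.3608]] [ 0.47493405 -0.32522447] [np.float64(83.3), np.float64(81.5), np.float64(-5.3), np.float64(-4.8)]
shift [0.1508, -0.2419, -0.0283] jaw yaw now 80.76 turn 1.7588209861846877 q6 -0.01 t 13.4
```

```bash
python3 -m pendant '[[[0.151,-0.242,-0.028,-4.2],[0.151,-0.242,-0.028,-4.2],[0.151,-0.242,-0.028,-4.2],[0.151,-0.242,-0.028,-4.2],[0.151,-0.242,-0.028,-4.2],[0.151,-0.242,-0.028,-4.2],[0.151,-0.242,-0.028,-4.2],[0.151,-0.242,-0.028,-4.2],[0.151,-0.242,-0.028,-4.2],[0.151,-0.242,-0.028,-4.2]]]'
python3 - <<'E'
from h import *
import json
m=cams.camera_model("wrist");im=cams.get_image("wrist");cv2.imwrite("pics/w10.png",im)
h=cv2.cvtColor(im,cv2.COLOR_BGR2HSV);k=cv2.inRange(h,(20,50,170),(40,180,255))
cs=sorted(cv2.findContours(k,0,2)[0],key=cv2.contourArea)[-3:]
for c in cs: print(cv2.contourArea(c),cv2.minAreaRect(c),cv2.approxPolyDP(c,5,True).reshape(-1,2).tolist())
delta([.44,-.325,.25],85)
E
```

```text
time: 14.28
tool_pos: [0.4394, -0.3249, 0.2487]
orientation: [-0.004, 0.044, 0.999, -0.0]
contact_force: [-0.6, 0.6, -0.1]
opening: 0.0851
107.0 ((295.0, 258.0), (10.0, 14.0), 90.0) [[288, 255], [288, 262], [302, 259]]
2901.0 ((519.72216796875, 243.31988525390625), (72.1664810180664, 107.26910400390625), 15.422160148620605) [[527, 197], [522, 206], [542, 210], [551, 221], [549, 243], [537, 256], [514, 262], [495, 252], [489, 235], [475, 280], [480, 288], [497, 276], [518, 275], [530, 283], [539, 304], [568, 201]]
5621.0 ((314.5, 173.5), (111.0, 55.0), 90.0) [[288, 118], [287, 214], [295, 227], [337, 222], [342, 120]]
shift [-0.0002, -0.0005, -0.0012] jaw yaw now 84.99 turn -0.009093415049349574 q6 -0.55 t 14.3
```

View pics/w10.png

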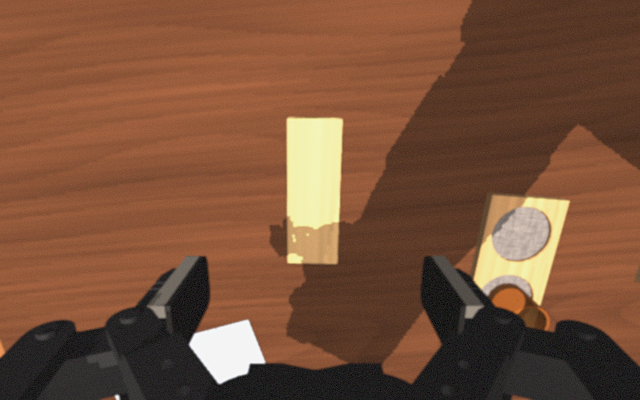

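Run:
```python
import cv2
a=cv2.imread("pics/w10.png")
cv2.imwrite("pics/c10.png",cv2.resize(a[105:280,245:385],(480,600),interpolation=2))
```

```text
(no output)
```

View pics/c10.png

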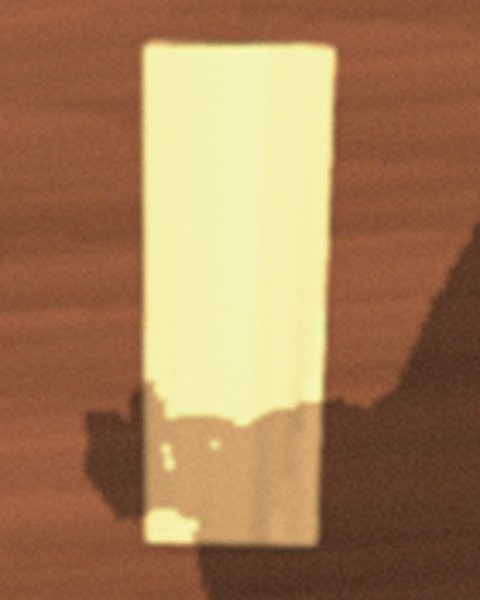

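Run:
```python
from h import *
m=cams.camera_model("wrist")
T=np.array([on(m,245+x/3.4286-.35,105+y/3.4286-.35,.024)[:2] for x,y in((143,43),(335,44),(319,547),(144.5,544))]);print(T.round(4),T.mean(0),[np.degrees(np.arctan2(*(T[b]-T[a])[::-1])).round(2) for a,b in((0,1),(3,2),(0,3),(1,2))],[np.linalg.norm(T[b]-T[a]).round(4) for a,b in((0,1),(3,2),(0,3),(1,2))])
delta([.4815,.3264,.2],102)
```

```text
[[ 0.3897 -0.3496]
 [ 0.3948 -0.2935]
 [ 0.5561 -0.3095]
 [ 0.55   -0.3666]] [ 0.47267241 -0.32978863] [np.float64(84.71), np.float64(83.91), np.float64(-6.07), np.float64(-5.67)] [np.float64(0.0563), np.float64(0.0575), np.float64(0.1613), np.float64(0.1621)]
shift [0.015, 0.652, 0.0486] jaw yaw now 84.99 turn -17.00909341504935 q6 -0.55 t 14.3
```

```bash
python3 -m pendant '[[[0.015,0.64,0,-17],[0.015,0.64,0,-17],[0.015,0.64,0,-17],[0.015,0.64,0,-17],[0.015,0.64,0,-17],[0.015,0.64,0,-17],[0.015,0.64,0,-17],[0.015,0.64,0,-17],[0.015,0.64,0,-17],[0.015,0.64,0,-17]]]'
python3 - <<'E'
from h import *
delta([.447,.319,.25],102)
E
```

```text
time: 15.17
tool_pos: [0.4657, 0.0939, 0.2486]
orientation: [-0.004, -0.105, 0.994, 0.001]
contact_force: [0.8, -1.1, 0.2]
opening: 0.0853
shift [-0.029, 0.224, -0.0012] jaw yaw now 102.11 turn 0.11155485358725059 q6 -0.01 t 15.2
```

```bash
python3 -m pendant '[[[-0.029,0.224,-0.001,0],[-0.029,0.224,-0.001,0],[-0.029,0.224,-0.001,0],[-0.029,0.224,-0.001,0],[-0.029,0.224,-0.001,0],[-0.029,0.224,-0.001,0],[-0.029,0.224,-0.001,0],[-0.029,0.224,-0.001,0]]]'
python3 - <<'E'
from h import *
m=cams.camera_model("wrist");im=cams.get_image("wrist");cv2.imwrite("pics/w11.png",im);cv2.imwrite("pics/c11.png",cv2.resize(im[55:275,230:400],(510,660))[:600])
cv2.imwrite("pics/c11.png",cv2.resize(im[75:275,240:400],(480,600),interpolation=2))
delta([.4815,.3264,.045],102)
E
```

```text
time: 15.83
tool_pos: [0.4458, 0.321, 0.2488]
orientation: [-0.005, -0.108, 0.994, 0.0]
contact_force: [-0.5, -0.5, 0.4]
opening: 0.0854
shift [-0.0377, -0.0013, 0.2038] jaw yaw now 102.25 turn 0.2541522990499345 q6 0.41 t 15.9
```

View pics/c11.png

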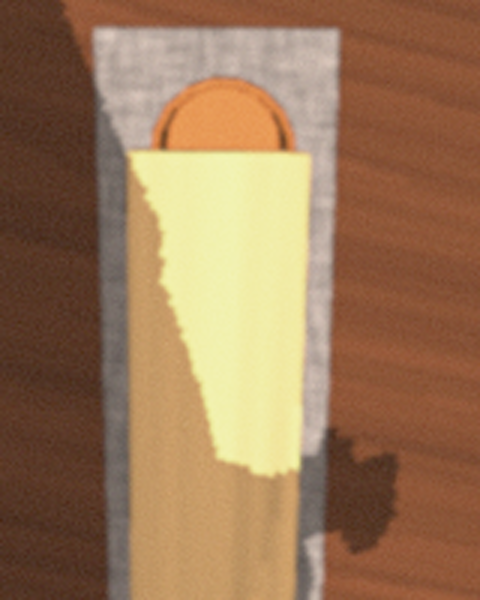

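Run:
```python
import cv2
im=cv2.imread("pics/w11.png")
cv2.imwrite("pics/c12.png",cv2.resize(im[200:325,240:400],(640,500),interpolation=2))
```

```text
(no output)
```

View pics/c12.png

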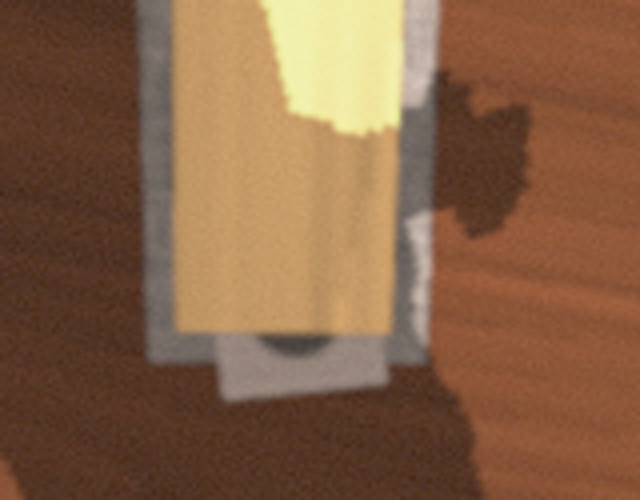

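Run:
```python
from h import *
m=cams.camera_model("wrist")
p=[(240+127/3,75+152/3),(240+312/3,75+153/3),(240+394/4,200+334/4),(240+175/4,200+333/4)]
T=np.array([on(m,u-.35,v-.35,.061)[:2] for u,v in p]);print(T.round(4),T.mean(0),[np.degrees(np.arctan2(*(T[b]-T[a])[::-1])).round(2) for a,b in((0,1),(3,2),(0,3),(1,2))],[np.linalg.norm(T[b]-T[a]).round(4) for a,b in((0,1),(3,2),(0,3),(1,2))])
q=[on(m,240+x/4-.35,200+y/4-.35,.053)[:2] for x,y in ((225,401),(388,382))];d=q[1]-q[0];print(q,np.degrees(np.arctan2(d[1],d[0])),np.linalg.norm(d))
e=d/np.linalg.norm(d);print("low holder",(q[0]+q[1])/2+.022*np.array([-e[1],e[0]]))
c=T.mean(0);delta([c[0],c[1],.06],102)
```

```text
[[0.4105 0.2809]
 [0.3988 0.3359]
 [0.5558 0.3678]
 [0.5674 0.3124]] [0.48312109 0.3242596 ] [np.float64(101.95), np.float64(101.91), np.float64(11.36), np.float64(11.47)] [np.float64(0.0562), np.float64(0.0565), np.float64(0.1601), np.float64(0.1601)]
[array([0.58912639, 0.32959482]), array([0.57429999, 0.37101441])] 109.69514629126823 0.043993224807330464
low holder [0.56100021 0.34289027]
shift [-0.0387, -0.0037, 0.1888] jaw yaw now 102.25 turn 0.2541522990499345 q6 0.41 t 15.9
```

```bash
python3 - <<'E'
from h import *
delta([.4825,.325,.045],101.8)
E
python3 -m pendant '[[[-0.038,-0.003,0.04,0.4],[-0.038,-0.003,0.08,0.4],[-0.038,-0.003,0.12,0.4],[-0.038,-0.003,0.15,0.4],[-0.038,-0.003,0.175,0.4],[-0.038,-0.003,0.192,0.4],[-0.038,-0.003,0.2,0.4],[-0.038,-0.003,0.204,0.4],[-0.038,-0.003,0.204,0.4],[-0.038,-0.003,0.204,0.4]]]'
python3 - <<'E'
from h import *
delta([.4825,.325,.045],101.8)
E
```

```text
shift [-0.0384, -0.0029, 0.2038] jaw yaw now 102.25 turn 0.45415229904993737 q6 0.41 t 15.9
time: 16.72
tool_pos: [0.4828, 0.325, 0.046]
orientation: [-0.004, -0.103, 0.995, 0.0]
contact_force: [-1.1, -0.7, -0.3]
opening: 0.0855
shift [0.0003, 0.0, 0.001] jaw yaw now 101.84 turn 0.039805916167267696 q6 0.38 t 16.7
```

```bash
python3 -m pendant '[[[0,0,0,0],[0,0,0,0],[0,0,0,0],[0,0,0,0],[0,0,0,0],[0,0,0,0],[0,0,0,0]]]' 0.7 25
python3 -m pendant '[[[0,0,-0.003,0],[0,0,-0.01,0],[0,0,-0.022,0],[0,0,-0.04,0],[0,0,-0.06,0],[0,0,-0.08,0],[0,0,-0.095,0],[0,0,-0.1,0],[0,0,-0.1,0]]]'
python3 - <<'E'
from h import *
delta([.4825,.325,.045],101.8)
cv2.imwrite("pics/w13.png",cams.get_image("wrist"))
b=cams.get_image("side")[180:320,210:390];cv2.imwrite("pics/s13.png",cv2.resize(b,(720,560)))
E
```

```text
time: 17.3
tool_pos: [0.4834, 0.3254, 0.0471]
orientation: [-0.003, -0.103, 0.995, 0.001]
contact_force: [-0.6, -1.1, 8.7]
opening: 0.0554
time: 18.05
tool_pos: [0.4846, 0.3258, 0.1486]
orientation: [-0.002, -0.103, 0.995, 0.001]
contact_force: [1.3, 0.2, -0.7]
opening: 0.0555
shift [0.0019, -0.0006, 0.1037] jaw yaw now 101.84 turn 0.042682310826506864 q6 0.38 t 18.1
```

View pics/w13.png

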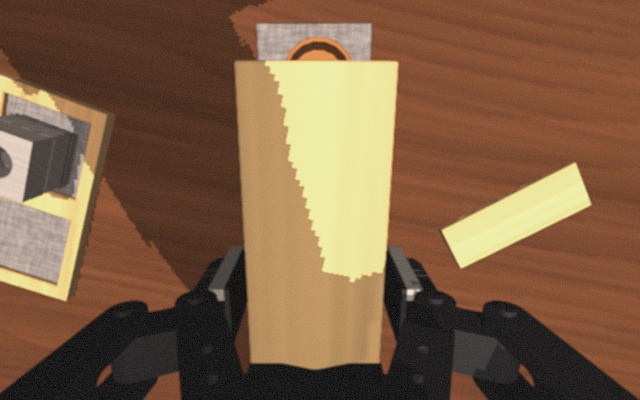

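View pics/s13.png

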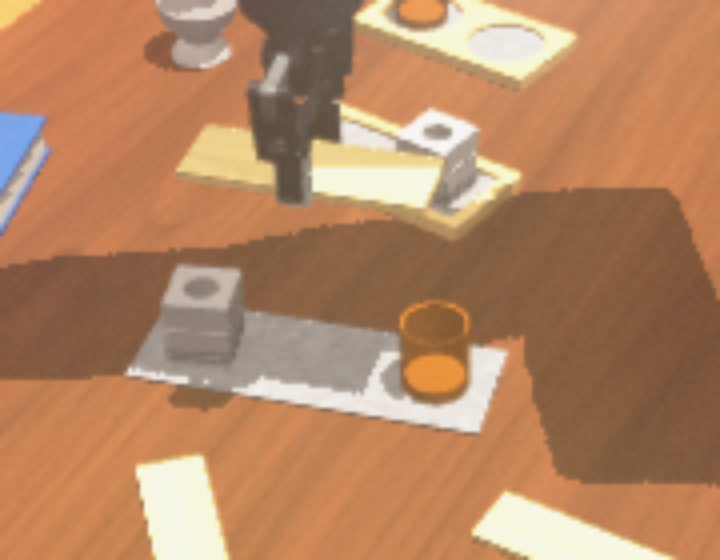

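Run:
```python
from h import *
m=cams.camera_model("wrist");s=r.read_state();T=toolaxes(s)
for p in((235,61.5),(398,61.5)): print(T.T@(on(m,*p,s["tool_pos"][2]+.0139)-s["tool_pos"]))
delta([.4727,-.33,.15],84.2)
```

```text
[ 0.08074642 -0.02797749 -0.01347189]
[ 0.08076932  0.0275375  -0.01335929]
shift [0.1453, -0.6389, -0.0039] jaw yaw now 101.84 turn 17.63729291316109 q6 0.38 t 18.1
```

```bash
python3 -m pendant '[[[0.002,-0.01,0,0],[0.007,-0.03,0,1],[0.014,-0.06,0,2],[0.021,-0.09,0,4],[0.028,-0.12,0,6],[0.035,-0.15,0,8],[0.042,-0.18,0,9],[0.049,-0.215,0,10],[0.057,-0.25,0,11],[0.065,-0.285,0,12]]]'
python3 - <<'E'
from h import *
delta([.4735,-.33,.15],84.2)
E
```

```text
time: 18.98
tool_pos: [0.4774, 0.0308, 0.1454]
orientation: [-0.004, 0.002, 1.0, 0.0]
contact_force: [1.3, 0.3, -1.1]
opening: 0.0552
shift [0.0027, -0.3608, -0.0048] jaw yaw now 89.80 turn 5.602401559335448 q6 0.07 t 19.0
```

```bash
python3 -m pendant '[[[0,-0.035,-0.005,0.5],[0.001,-0.07,-0.005,1],[0.001,-0.105,-0.005,2],[0.0015,-0.14,-0.005,3],[0.002,-0.175,-0.005,4],[0.002,-0.21,-0.005,5],[0.0025,-0.245,-0.005,5.6],[0.0025,-0.28,-0.005,5.6],[0.0025,-0.31,-0.005,5.6],[0.0025,-0.33,-0.005,5.6]]]'
python3 - <<'E'
from h import *
delta([.4735,-.33,.08],84.2)
E
```

```text
time: 19.82
tool_pos: [0.4722, -0.3019, 0.149]
orientation: [-0.005, 0.051, 0.999, 0.0]
contact_force: [-0.5, 0.1, -0.9]
opening: 0.0553
shift [-0.0048, -0.0278, 0.069] jaw yaw now 84.10 turn -0.10285920967467632 q6 -0.46 t 19.8
```

```bash
python3 -m pendant '[[[-0.0045,-0.005,0.03,0],[-0.0045,-0.005,0.055,0],[-0.0045,-0.005,0.067,0],[-0.0045,-0.005,0.069,0],[-0.0045,-0.005,0.069,0],[-0.0045,-0.005,0.069,0]]]'
python3 - <<'E'
from h import *
m=cams.camera_model("wrist");im=cams.get_image("wrist");cv2.imwrite("pics/w14.png",im)
delta([.4735,-.33,.04],84.2)
b=cams.get_image("scene")[150:260,110:260];cv2.imwrite("pics/n14.png",cv2.resize(b,(750,550)))
E
```

```text
time: 20.32
tool_pos: [0.4755, -0.3074, 0.0805]
orientation: [-0.005, 0.051, 0.999, 0.0]
contact_force: [-0.1, -0.1, 0.0]
opening: 0.0547
shift [-0.0004, -0.0226, 0.0409] jaw yaw now 84.10 turn -0.09615386676489379 q6 -0.47 t 20.4
```

View pics/w14.png

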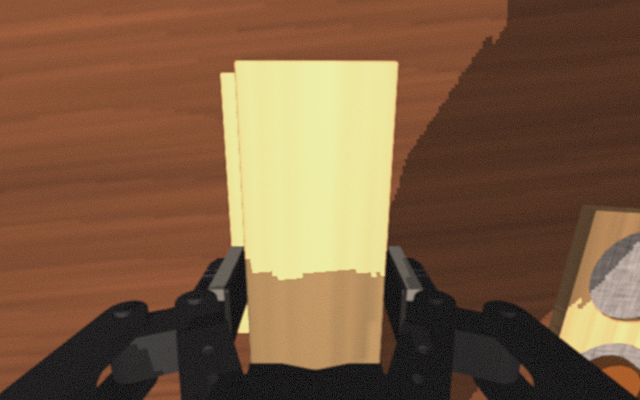

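View pics/n14.png

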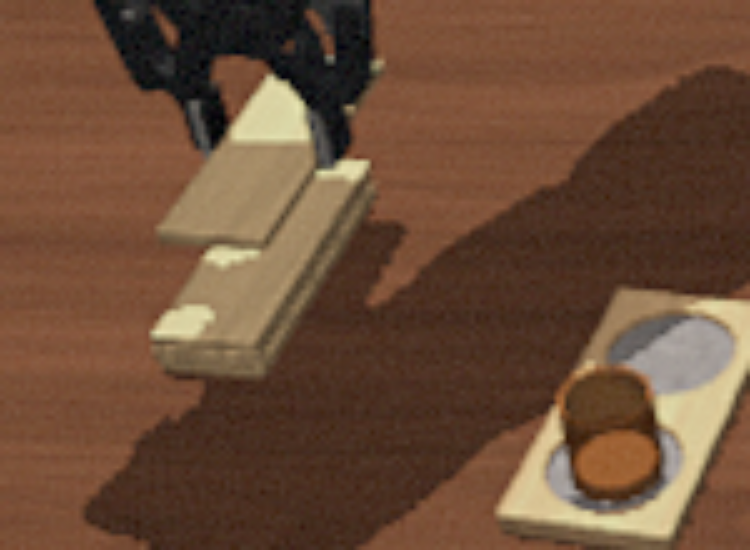

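Run:
```python
from h import *
import cv2
im=cv2.imread("pics/w14.png")
cv2.imwrite("pics/c14.png",cv2.resize(im[50:350,200:420],(440,600),interpolation=2))
m=cams.camera_model("wrist");s=r.read_state();T=toolaxes(s)
A=on(m,221,73,.024);B=on(m,239,333,.024);C=on(m,230,240,.024)
print(A,B,C);[print(np.degrees(np.arctan2(*(X-A)[:2][::-1]))) for X in(B,C)]
zt=s["tool_pos"][2]+.0139
P=on(m,235,61.5,zt);Q=on(m,398,61.5,zt);print(P,Q)
```

```text
[ 0.39055632 -0.34961595  0.024     ] [ 0.55058006 -0.36579945  0.024     ] [ 0.48538509 -0.36076017  0.024     ]
-5.774794836438381
-6.702622897026345
[ 0.3931214  -0.3271021   0.09499771] [ 0.39881669 -0.27181877  0.09499771]
```

View pics/c14.png

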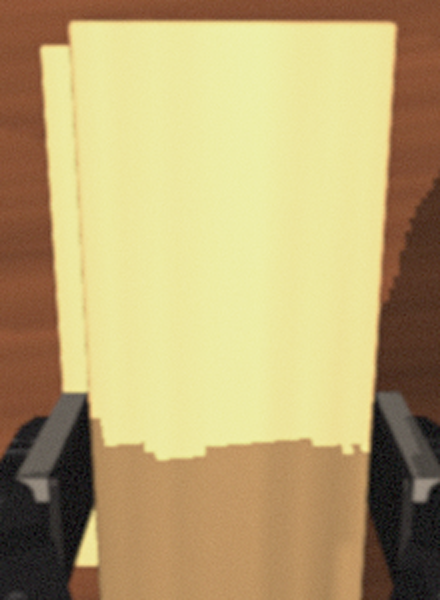

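Run:
```python
from h import *
delta([.473,-.3299,.035],84.2)
```

```text
shift [0.0003, -0.0224, 0.0461] jaw yaw now 84.11 turn -0.09485337202299604 q6 -0.47 t 20.4
```

```bash
python3 -m pendant '[[[0.0003,-0.012,0,-0.1],[0.0003,-0.0225,0,-0.1],[0.0003,-0.0225,0.01,-0.1],[0.0003,-0.0225,0.025,-0.1],[0.0003,-0.0225,0.04,-0.1],[0.0003,-0.0225,0.046,-0.1],[0.0003,-0.0225,0.046,-0.1],[0.0003,-0.0225,0.046,-0.1]]]'
python3 - <<'E'
from h import *
delta([.473,-.3299,.0185],84.2)
im=cams.get_image("wrist");cv2.imwrite("pics/c15.png",cv2.resize(im[50:350,200:420],(440,600),interpolation=2))
b=cams.get_image("scene")[150:260,110:260];cv2.imwrite("pics/n15.png",cv2.resize(b,(750,550)))
E
```

```text
time: 21.08
tool_pos: [0.4729, -0.33, 0.0351]
orientation: [-0.004, 0.051, 0.999, -0.0]
contact_force: [0.8, -0.4, 0.1]
opening: 0.0547
shift [-0.0002, 0.0001, 0.0166] jaw yaw now 84.20 turn -0.0020015606898624583 q6 -0.51 t 21.1
```

View pics/c15.png

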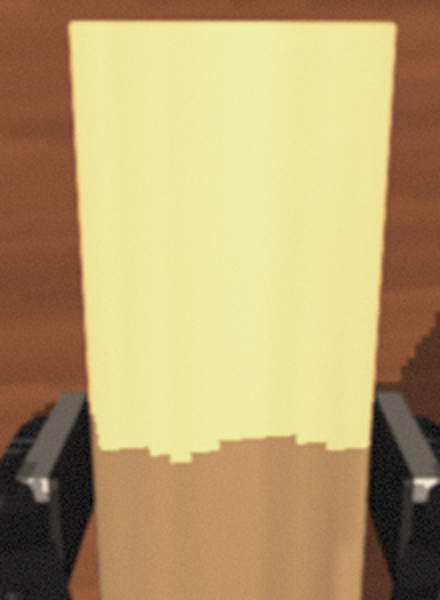

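View pics/n15.png

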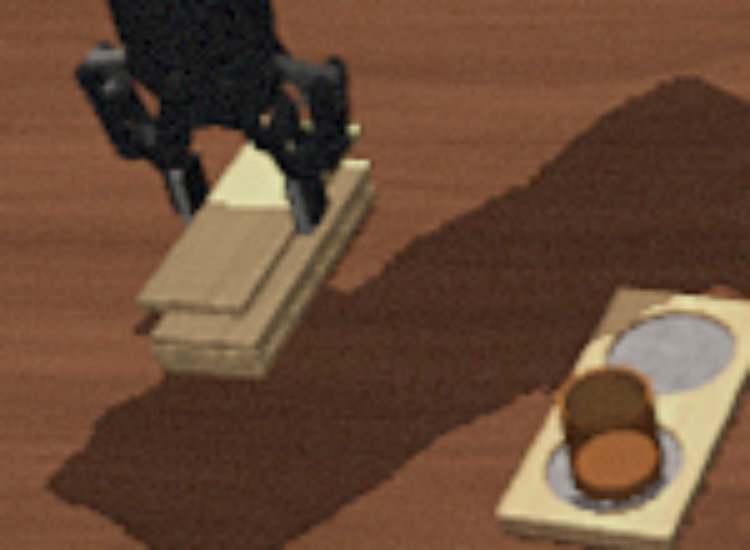

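Run:
```python
from h import *
m=cams.camera_model("scene")
g=lambda x,y,z:on(m,110+x/5,150+y/5,z).round(4)[:2]
print("held far L/R",g(138,299,.049),g(240,309,.049), "bottom",g(138,306,.041),g(241,314,.041))
print("pile far L/R",g(153,340,.024),g(258,348,.024),"near R",g(371,163,.024), "held near R",g(362,127,.049))
```

```text
held far L/R [ 0.5518 -0.3608] [ 0.5589 -0.3063] bottom [ 0.5478 -0.3644] [ 0.5534 -0.3095]
pile far L/R [ 0.5545 -0.3588] [ 0.5599 -0.3027] near R [ 0.4005 -0.2878] held near R [ 0.4007 -0.2877]
```

```bash
python3 -m pendant '[[[0,0,0.004,0],[0,0,0.008,0],[0,0,0.012,0],[0,0,0.0135,0],[0,0,0.0135,0]]]'
python3 - <<'E'
from h import *
b=np.mean([cams.get_image("scene")[165:230,130:190].astype(float) for _ in range(3)],0).astype(np.uint8);cv2.imwrite("pics/n16.png",cv2.resize(b,(550,596),interpolation=2))
b=np.mean([cams.get_image("side").astype(float) for _ in range(2)],0).astype(np.uint8);cv2.imwrite("pics/s16.png",b[100:300,250:450])
im=cams.get_image("wrist");cv2.imwrite("pics/c16.png",cv2.resize(im[50:200,210:420],(630,450),interpolation=2))
delta([.473,-.3299,.0185],84.2)
E
```

```text
time: 21.6
tool_pos: [0.4731, -0.33, 0.0218]
orientation: [-0.004, 0.051, 0.999, -0.0]
contact_force: [-0.5, 0.4, -1.0]
opening: 0.0553
shift [0.0005, 0.0004, 0.004] jaw yaw now 84.21 turn 0.0058188868822384165 q6 -0.51 t 21.9
```

View pics/n16.png

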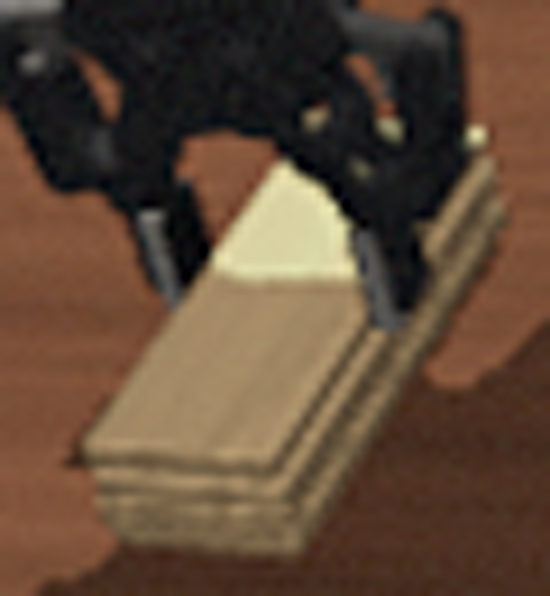

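View pics/c16.png

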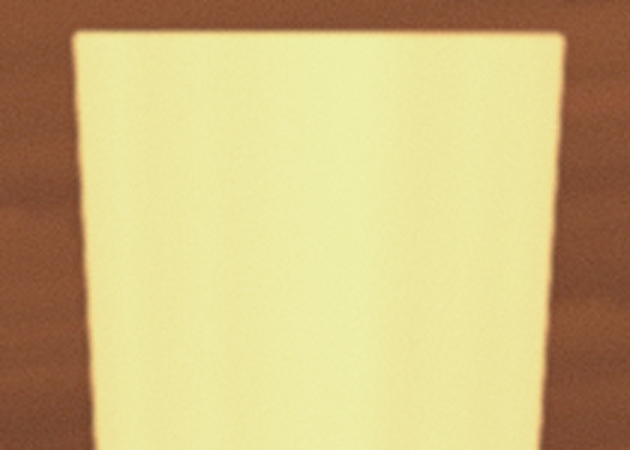

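Run:
```python
from h import *
m=cams.camera_model("scene")
g=lambda x,y,z:on(m,130+x/9.17-.45,165+y/9.17-.45,z).round(4)[:2]
print("held top",g(83,452,.0357),g(270,465,.0357),"held bottom",g(84,463,.0277),g(275,473,.0277))
print("pile top",g(96,489,.024),g(290,498,.024),"pile bottom",g(130,543,.0),g(298,555,.0))
```

```text
held top [ 0.5519 -0.3618] [ 0.5567 -0.3077] held bottom [ 0.5473 -0.3652] [ 0.5508 -0.31  ]
pile top [ 0.554  -0.3604] [ 0.5571 -0.3047] pile bottom [ 0.5496 -0.3586] [ 0.554 -0.309]
```

View pics/s16.png

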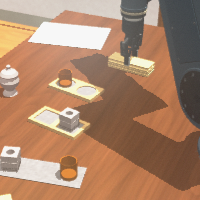

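```bash
python3 - <<'E'
from h import *
m=cams.camera_model("scene");s=r.read_state()
def px(X): u,v=proj(m,X); return ((u-130+.45)*9.17).round(0),((v-165+.45)*9.17).round(0)
a=np.radians(-5.8);ex=np.array([np.cos(a),np.sin(a)]);ey=np.array([-ex[1],ex[0]])
c=s["tool_pos"][:2]-.0008*ex
for nm,c0,zs in(("held",c,(.0357,.0277)),("pile wrist",np.array([.4727,-.3298]),(.024,0))):
  for sy in(-1,1):
    for z in zs: print(nm,sy,z,px([*(c0+.08*ex+sy*.028*ey),z]))
E
python3 - <<'E'
import cv2
a=cv2.imread("pics/n16.png");cv2.imwrite("pics/n17.png",cv2.resize(a[400:596,40:340],(800,522),interpolation=2))
E
```

```text
held -1 0.0357 (np.float64(70.0), np.float64(446.0))
held -1 0.0277 (np.float64(78.0), np.float64(468.0))
held 1 0.0357 (np.float64(262.0), np.float64(461.0))
held 1 0.0277 (np.float64(269.0), np.float64(483.0))
pile wrist -1 0.024 (np.float64(83.0), np.float64(478.0))
pile wrist -1 0 (np.float64(105.0), np.float64(542.0))
pile wrist 1 0.024 (np.float64(273.0), np.float64(493.0))
pile wrist 1 0 (np.float64(293.0), np.float64(558.0))
```

View pics/n17.png

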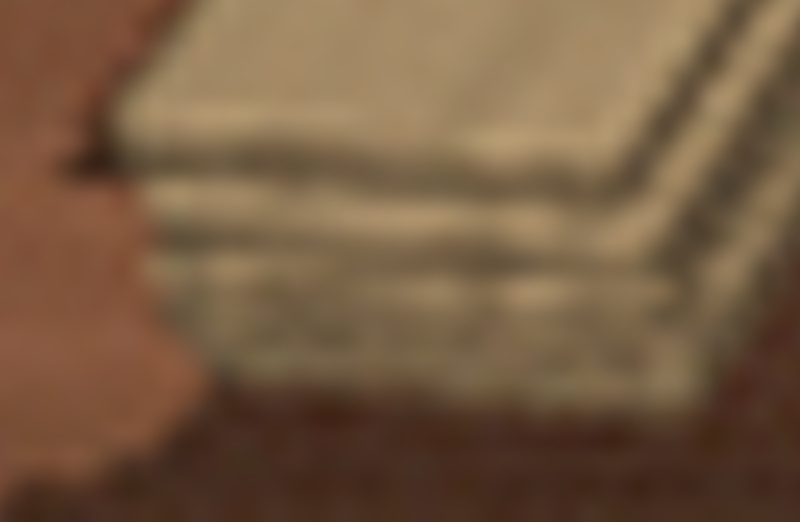

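```bash
python3 -m pendant '[[[0,0,0.0015,0],[0,0,0.003,0],[0,0,0.0037,0],[0,0,0.0037,0],[0,0,0.0037,0],[0,0,0.0037,0]]]'
python3 - <<'E'
from h import *
b=np.mean([cams.get_image("scene")[165:230,130:190].astype(float) for _ in range(3)],0).astype(np.uint8);cv2.imwrite("pics/n18.png",cv2.resize(b,(550,596),interpolation=2))
delta([.473,-.3299,.0185],84.2)
E
```

```text
time: 22.4
tool_pos: [0.4735, -0.3301, 0.0188]
orientation: [-0.003, 0.05, 0.999, -0.0]
contact_force: [2.1, 3.4, -0.1]
opening: 0.0555
shift [0.0005, 0.0002, 0.0003] jaw yaw now 84.21 turn 0.01453208557562391 q6 -0.51 t 22.6
```

View pics/n18.png

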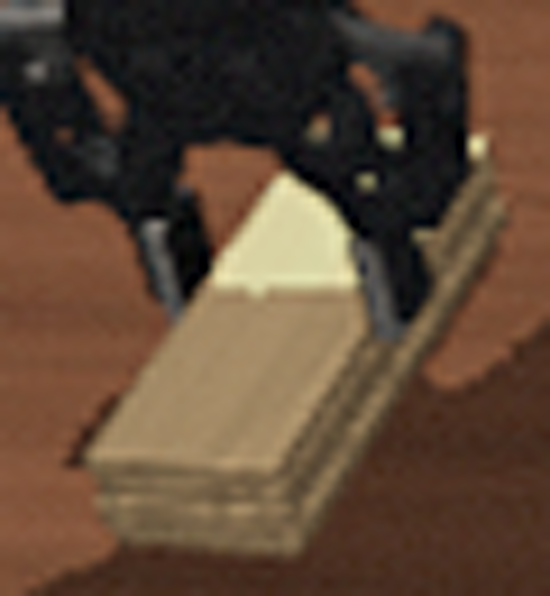

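```bash
python3 -m pendant '[[[0,0,0.001,0],[0,0,0.001,0],[0,0,0.001,0]]]'
python3 -m pendant '[[[0,0,0,0],[0,0,0,0],[0,0,0,0],[0,0,0,0],[0,0,0,0],[0,0,0,0]]]' 0
python3 -m pendant '[[[0.01,0,-0.02,0],[0.02,0,-0.06,0],[0.03,0,-0.1,0],[0.035,0,-0.14,0],[0.035,0,-0.18,0],[0.035,0,-0.21,0],[0.035,0,-0.22,0],[0.035,0,-0.22,0]]]'
python3 - <<'E'
from h import *
b=np.mean([cams.get_image("scene")[165:230,130:190].astype(float) for _ in range(3)],0).astype(np.uint8);cv2.imwrite("pics/n19.png",cv2.resize(b,(550,596),interpolation=2))
im=cams.get_image("wrist");cv2.imwrite("pics/w19.png",im);cv2.imwrite("pics/c19.png",cv2.resize(im[105:280,245:385],(480,600),interpolation=2))
E
```

```text
time: 22.8
tool_pos: [0.4737, -0.3302, 0.0181]
orientation: [-0.003, 0.05, 0.999, -0.0]
contact_force: [0.2, 5.0, 6.8]
opening: 0.0549
time: 23.3
tool_pos: [0.4736, -0.3302, 0.0181]
orientation: [-0.003, 0.051, 0.999, -0.0]
contact_force: [1.1, -0.4, -1.0]
opening: 0.0852
time: 23.97
tool_pos: [0.4412, -0.3274, 0.2411]
orientation: [-0.001, 0.051, 0.999, -0.002]
contact_force: [0.2, -0.3, 0.1]
opening: 0.0856
```

View pics/n19.png

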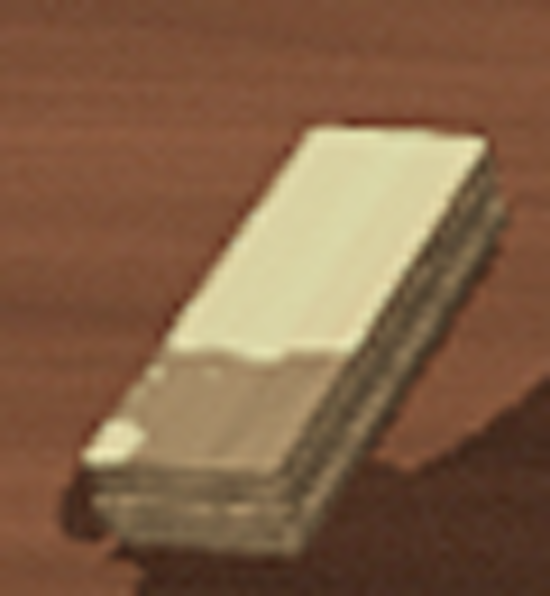

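View pics/c19.png

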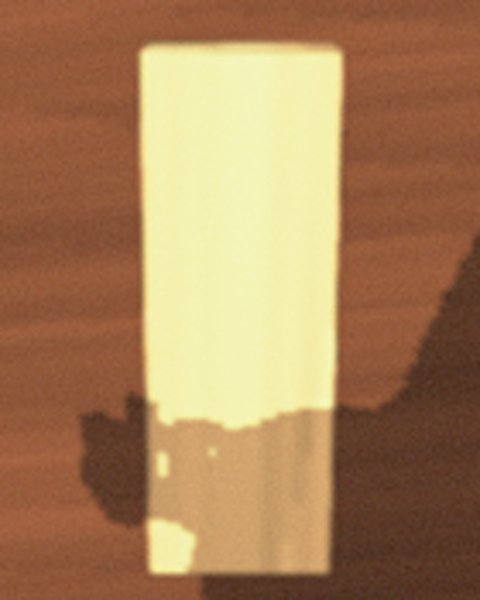

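Run:
```python
from h import *
m=cams.camera_model("wrist")
im=cv2.imread("pics/w19.png");cv2.imwrite("pics/c20.png",cv2.resize(im[110:135,270:360],(800,222),interpolation=0))
T=np.array([on(m,245+x/3.4286-.35,105+y/3.4286-.35,.032)[:2] for x,y in((140,50),(343,50),(330,574),(149,574))]);print(T.round(4),T.mean(0),[np.degrees(np.arctan2(*(T[b]-T[a])[::-1])).round(2) for a,b in((0,1),(3,2),(0,3),(1,2))],[np.linalg.norm(T[b]-T[a]).round(4) for a,b in((0,1),(3,2),(0,3),(1,2))])
```

```text
[[ 0.3897 -0.3498]
 [ 0.3954 -0.2937]
 [ 0.5553 -0.3104]
 [ 0.5496 -0.3668]] [ 0.47248138 -0.3301791 ] [np.float64(84.22), np.float64(84.2), np.float64(-6.05), np.float64(-5.94)] [np.float64(0.0564), np.float64(0.0567), np.float64(0.1608), np.float64(0.1608)]
```

View pics/c20.png

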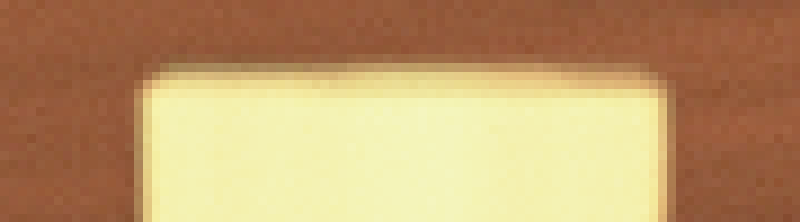

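```bash
python3 -m pendant '[[[0,0.64,0,-17.8],[0,0.64,0,-17.8],[0,0.64,0,-17.8],[0,0.64,0,-17.8],[0,0.64,0,-17.8],[0,0.64,0,-17.8],[0,0.64,0,-17.8],[0,0.64,0,-17.8],[0,0.64,0,-17.8],[0,0.64,0,-17.8]]]'
python3 - <<'E'
from h import *
delta([.447,.319,.25],102)
E
```

```text
time: 25.0
tool_pos: [0.4809, 0.09, 0.236]
orientation: [-0.005, -0.105, 0.994, 0.001]
contact_force: [0.9, -0.7, 0.5]
opening: 0.0854
shift [-0.0143, 0.2311, -0.0135] jaw yaw now 102.01 turn 0.01232773465720527 q6 -0.03 t 25.0
```

```bash
python3 -m pendant '[[[-0.014,0.231,-0.0135,0],[-0.014,0.231,-0.0135,0],[-0.014,0.231,-0.0135,0],[-0.014,0.231,-0.0135,0],[-0.014,0.231,-0.0135,0],[-0.014,0.231,-0.0135,0],[-0.014,0.231,-0.0135,0],[-0.014,0.231,-0.0135,0]]]'
python3 - <<'E'
from h import *
m=cams.camera_model("wrist");im=cams.get_image("wrist");cv2.imwrite("pics/w21.png",im)
cv2.imwrite("pics/c21.png",cv2.resize(im[75:305,240:400],(417,600),interpolation=2))
E
```

```text
time: 25.67
tool_pos: [0.4458, 0.3197, 0.2483]
orientation: [-0.006, -0.106, 0.994, 0.0]
contact_force: [-0.4, -0.9, -0.4]
opening: 0.0853
```

View pics/c21.png

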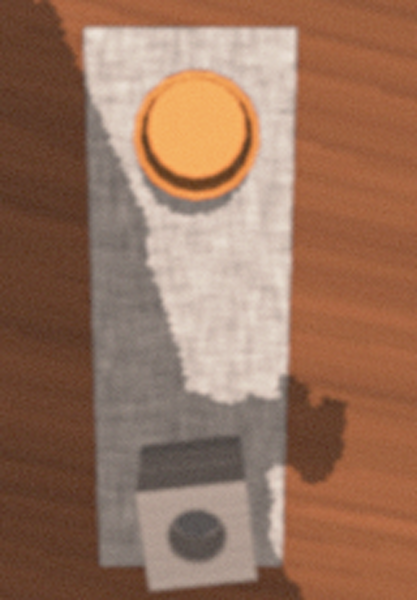

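Run:
```python
from h import *
m=cams.camera_model("wrist")
g=lambda x,y:on(m,240+x/2.608-.35,75+y/2.608-.35,.053)[:2]
print("cup",g(197,135),g(134,135),g(260,135))
H=np.array([g(137,491),g(245,482),g(257,580),g(149,591)]);print(H.mean(0),g(197,535),[np.degrees(np.arctan2(*(H[b]-H[a])[::-1])).round(2) for a,b in((0,1),(3,2),(0,3),(1,2))],[np.linalg.norm(H[b]-H[a]).round(4) for a,b in((0,1),(3,2),(0,3),(1,2))])
c=H.mean(0);delta([c[0],c[1],.013],109)
```

```text
cup [0.40491556 0.30971768] [0.40962945 0.28767455] [0.40020022 0.33176756]
[0.5610514  0.34316949] [0.56026948 0.34299524] [np.float64(107.22), np.float64(108.56), np.float64(17.37), np.float64(19.27)] [np.float64(0.0431), np.float64(0.0446), np.float64(0.0451), np.float64(0.0441)]
shift [-0.1203, -0.0004, 0.2342] jaw yaw now 102.07 turn -6.9309214251925795 q6 0.41 t 25.7
```

```bash
python3 -m pendant '[[[-0.04,0,0.02,-2],[-0.08,0,0.05,-4],[-0.11,0,0.09,-6.2],[-0.12,0,0.13,-6.2],[-0.12,0,0.165,-6.2],[-0.12,0,0.195,-6.2],[-0.12,0,0.215,-6.2],[-0.12,0,0.228,-6.2],[-0.12,0,0.2335,-6.2],[-0.12,0,0.2335,-6.2]]]' 0
python3 - <<'E'
from h import *
delta([.561,.343,.014],108.3)
E
```

```text
time: 26.55
tool_pos: [0.5601, 0.3417, 0.0124]
orientation: [-0.007, -0.158, 0.987, -0.0]
contact_force: [0.1, 1.1, -0.7]
opening: 0.0853
shift [-0.0012, 0.0009, -0.0017] jaw yaw now 108.19 turn -0.11212162172452622 q6 0.23 t 26.6
```

```bash
python3 -m pendant '[[[-0.001,0.001,-0.0017,0],[-0.001,0.001,-0.0017,0],[-0.001,0.001,-0.0017,0],[-0.001,0.001,-0.0017,0],[-0.001,0.001,-0.0017,0],[-0.001,0.001,-0.0017,0],[-0.001,0.001,-0.0017,0]]]' 0.8 35
python3 -m pendant '[[[0,0,-0.005,0],[0,0,-0.015,0],[0,0,-0.035,0],[0,0,-0.06,0],[0,0,-0.085,0],[0,0,-0.105,0],[0,0,-0.115,0],[0,0,-0.115,0]]]'
python3 - <<'E'
from h import *
delta([.5829,.0986,.13],80.6)
b=cams.get_image("side")[180:320,210:390];cv2.imwrite("pics/s22.png",cv2.resize(b,(720,560)))
E
```

```text
time: 27.13
tool_pos: [0.5615, 0.3433, 0.0153]
orientation: [-0.006, -0.158, 0.987, 0.0]
contact_force: [0.3, -1.6, 8.3]
opening: 0.0434
time: 27.8
tool_pos: [0.5641, 0.3442, 0.1333]
orientation: [-0.004, -0.158, 0.987, 0.001]
contact_force: [0.6, -0.3, -1.1]
opening: 0.0436
shift [0.0588, -0.2392, 0.003] jaw yaw now 108.19 turn 27.594957551961528 q6 0.23 t 27.8
```

View pics/s22.png

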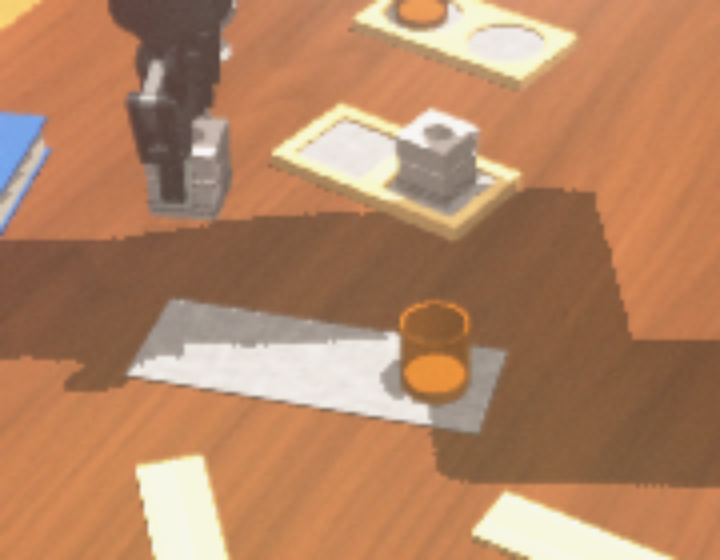

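```bash
python3 -m pendant '[[[0.003,-0.012,0,1],[0.009,-0.035,0,3],[0.016,-0.065,0,7],[0.025,-0.1,0,12],[0.034,-0.135,0,17],[0.041,-0.165,0,22],[0.049,-0.195,0,26],[0.056,-0.222,0,27.6],[0.0585,-0.236,0.002,27.6],[0.0588,-0.239,0.002,27.6]]]'
python3 -m pendant '[[[0,0,0,0],[0,0,0,0]]]'
python3 - <<'E'
from h import *
delta([.5829,.0986,.03],80.6)
cv2.imwrite("pics/w23.png",cams.get_image("wrist"))
E
```

```text
time: 28.68
tool_pos: [0.5814, 0.0955, 0.1277]
orientation: [-0.006, 0.083, 0.997, -0.001]
contact_force: [0.2, -0.2, -1.4]
opening: 0.0434
time: 28.85
tool_pos: [0.5809, 0.0956, 0.1268]
orientation: [-0.007, 0.083, 0.997, -0.001]
contact_force: [-0.0, 0.1, -1.9]
opening: 0.0436
shift [-0.0029, 0.0037, 0.0968] jaw yaw now 80.45 turn -0.1468411182107161 q6 0.33 t 28.9
```

View pics/w23.png

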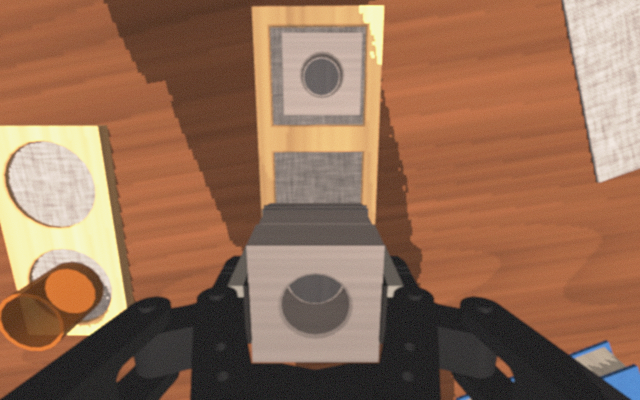

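```bash
python3 -m pendant '[[[-0.001,0.001,0.01,0],[-0.0025,0.003,0.025,0],[-0.0027,0.0035,0.05,0],[-0.0027,0.0035,0.07,0],[-0.0027,0.0035,0.085,0],[-0.0027,0.0035,0.094,0],[-0.0027,0.0035,0.096,0],[-0.0027,0.0035,0.096,0]]]'
python3 - <<'E'
from h import *
delta([.5829,.0986,.0198],80.6)
E
```

```text
time: 29.57
tool_pos: [0.5826, 0.0995, 0.0305]
orientation: [-0.007, 0.082, 0.997, -0.001]
contact_force: [0.0, -0.5, -0.7]
opening: 0.0436
shift [-0.0006, -0.0008, 0.0107] jaw yaw now 80.54 turn -0.0616679807214382 q6 0.33 t 29.6
```

```bash
python3 -m pendant '[[[-0.0005,-0.0007,0.003,0],[-0.0005,-0.0007,0.006,0],[-0.0005,-0.0007,0.009,0],[-0.0005,-0.0007,0.0107,0],[-0.0005,-0.0007,0.0107,0],[-0.0005,-0.0007,0.0107,0]]]'
python3 -m pendant '[[[0,0,0,0],[0,0,0,0],[0,0,0,0],[0,0,0,0],[0,0,0,0],[0,0,0,0]]]' 0
python3 -m pendant '[[[0,0,-0.01,0],[0,0,-0.04,0],[0,0,-0.08,0],[0,0,-0.12,0],[0,0,-0.16,0],[0,0,-0.19,0],[0,0,-0.2,0],[0,0,-0.2,0]]]'
python3 - <<'E'
from h import *
cv2.imwrite("pics/w24.png",cams.get_image("wrist"))
delta([.4045,.3102,.21],102)
E
```

```text
time: 30.07
tool_pos: [0.5828, 0.0987, 0.0199]
orientation: [-0.007, 0.082, 0.997, -0.001]
contact_force: [0.4, -0.8, -0.4]
opening: 0.0437
time: 30.57
tool_pos: [0.5828, 0.0987, 0.0199]
orientation: [-0.007, 0.083, 0.997, -0.001]
contact_force: [1.1, 0.7, -1.3]
opening: 0.0855
time: 31.23
tool_pos: [0.5871, 0.0992, 0.2236]
orientation: [-0.005, 0.083, 0.997, -0.001]
contact_force: [0.4, 0.1, -0.6]
opening: 0.0853
shift [0.214, 0.1784, 0.0132] jaw yaw now 80.53 turn -21.4657233506191 q6 0.33 t 31.3
```

View pics/w24.png

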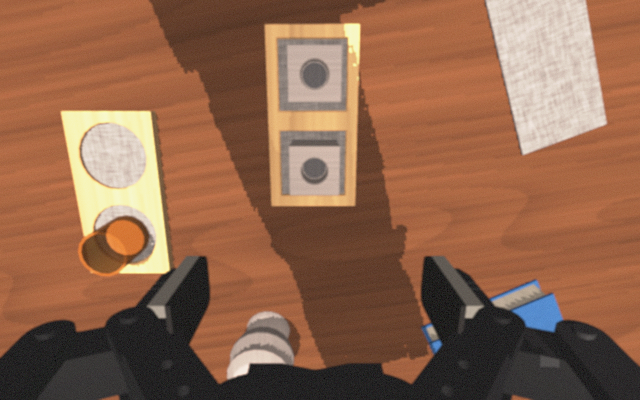

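Both holders seated in the square tray. Now the lower cup.

```bash
python3 -m pendant '[[[0.214,0.1784,0.013,-21.5],[0.214,0.1784,0.013,-21.5],[0.214,0.1784,0.013,-21.5],[0.214,0.1784,0.013,-21.5],[0.214,0.1784,0.013,-21.5],[0.214,0.1784,0.013,-21.5],[0.214,0.1784,0.013,-21.5],[0.214,0.1784,0.013,-21.5],[0.214,0.1784,0.013,-21.5]]]'
python3 - <<'E'
from h import *
im=cams.get_image("wrist");cv2.imwrite("pics/w25.png",im)
delta([.4045,.3102,.015],102)
E
```

```text
time: 32.03
tool_pos: [0.4029, 0.3107, 0.2089]
orientation: [-0.007, -0.106, 0.994, -0.0]
contact_force: [-0.6, -0.7, 0.0]
opening: 0.0848
shift [-0.0034, -0.0, 0.1941] jaw yaw now 102.11 turn 0.10539421021827877 q6 0.44 t 32.1
```

View pics/w25.png

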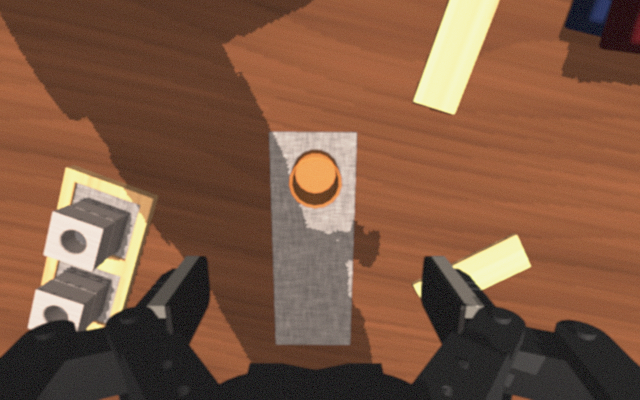

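```bash
python3 - <<'E'
from h import *
m=cams.camera_model("wrist");print(on(m,315.3,182,.053))
E
python3 -m pendant '[[[-0.003,0,0.035,0],[-0.003,0,0.07,0],[-0.003,0,0.105,0],[-0.003,0,0.135,0],[-0.003,0,0.16,0],[-0.003,0,0.178,0],[-0.003,0,0.188,0],[-0.003,0,0.193,0],[-0.003,0,0.193,0]]]'
python3 - <<'E'
from h import *
delta([.405,.3102,.015],102)
E
```

```text
[0.40530241 0.31000642 0.053     ]
time: 32.83
tool_pos: [0.4042, 0.3093, 0.0155]
orientation: [-0.007, -0.105, 0.994, -0.001]
contact_force: [-0.6, 0.0, 0.1]
opening: 0.0852
shift [-0.0009, 0.0007, 0.0004] jaw yaw now 102.05 turn 0.04657239239007538 q6 0.44 t 32.8
```

```bash
python3 -m pendant '[[[-0.0008,0.0006,0,0],[-0.0008,0.0006,0,0],[-0.0008,0.0006,0,0],[-0.0008,0.0006,0,0],[-0.0008,0.0006,0,0],[-0.0008,0.0006,0,0],[-0.0008,0.0006,0,0]]]' 0.8 30
python3 -m pendant '[[[0,0,-0.005,0],[0,0,-0.015,0],[0,0,-0.035,0],[0,0,-0.06,0],[0,0,-0.085,0],[0,0,-0.11,0],[0,0,-0.13,0],[0,0,-0.14,0],[0,0,-0.14,0]]]'
python3 - <<'E'
from h import *
delta([.5436,-.0975,.155],80.7)
b=cams.get_image("side")[160:320,210:410];cv2.imwrite("pics/s26.png",cv2.resize(b,(700,560)))
E
```

```text
time: 33.42
tool_pos: [0.4055, 0.3104, 0.0165]
orientation: [-0.007, -0.105, 0.994, -0.001]
contact_force: [-0.2, -1.4, 8.0]
opening: 0.0459
time: 34.17
tool_pos: [0.4084, 0.3115, 0.1591]
orientation: [-0.005, -0.105, 0.994, 0.001]
contact_force: [0.7, 0.3, -0.7]
opening: 0.0461
shift [-0.0469, -0.4283, 0.0027] jaw yaw now 102.05 turn 21.353537966382376 q6 0.44 t 34.2
```

View pics/s26.png

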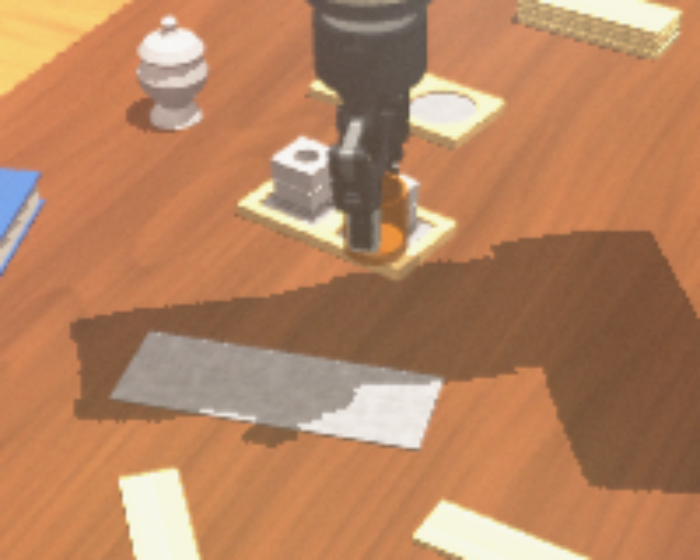

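```bash
python3 -m pendant '[[[-0.001,-0.01,0,0],[-0.003,-0.03,0,2],[-0.006,-0.055,0,4],[-0.009,-0.085,0,6],[-0.013,-0.115,0,8],[-0.016,-0.145,0,10],[-0.019,-0.175,0,12],[-0.022,-0.205,0,14],[-0.026,-0.235,0,16],[-0.029,-0.265,0,18]]]'
python3 - <<'E'
from h import *
delta([.5436,-.0975,.155],80.7)
E
```

```text
time: 35.05
tool_pos: [0.4909, 0.0559, 0.1552]
orientation: [-0.007, 0.053, 0.999, -0.001]
contact_force: [0.7, 0.4, -1.7]
opening: 0.0462
shift [-0.0686, -0.1469, -0.0002] jaw yaw now 83.95 turn 3.2465351068717183 q6 0.22 t 35.0
```

```bash
python3 -m pendant '[[[-0.013,-0.028,0,1],[-0.026,-0.056,0,2],[-0.039,-0.084,0,3],[-0.051,-0.11,0,3.2],[-0.061,-0.131,0,3.2],[-0.067,-0.143,0,3.2],[-0.0686,-0.147,0,3.2],[-0.0686,-0.147,0,3.2],[-0.0686,-0.147,0,3.2]]]'
python3 - <<'E'
from h import *
cv2.imwrite("pics/w27.png",cams.get_image("wrist"))
delta([.5433,-.0972,.031],80.7)
E
```

```text
time: 35.8
tool_pos: [0.5429, -0.0969, 0.1542]
orientation: [-0.007, 0.081, 0.997, -0.001]
contact_force: [-1.0, 0.2, -0.2]
opening: 0.0461
shift [-0.0021, -0.0001, 0.1234] jaw yaw now 80.79 turn 0.0922909584509739 q6 -0.01 t 35.9
```

View pics/w27.png

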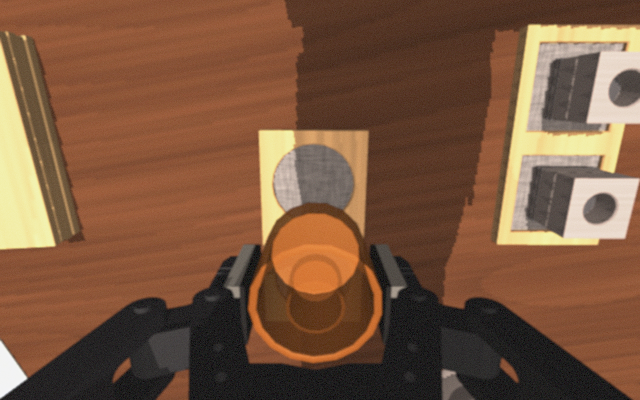

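```bash
python3 -m pendant '[[[-0.002,0,0.02,0],[-0.002,0,0.05,0],[-0.002,0,0.075,0],[-0.002,0,0.095,0],[-0.002,0,0.11,0],[-0.002,0,0.12,0],[-0.002,0,0.123,0],[-0.002,0,0.123,0]]]'
python3 - <<'E'
from h import *
delta([.5433,-.0972,.021],80.7)
E
```

```text
time: 36.52
tool_pos: [0.5429, -0.0964, 0.0313]
orientation: [-0.007, 0.08, 0.997, -0.001]
contact_force: [-0.6, -0.5, -0.6]
opening: 0.0463
shift [-0.0006, -0.0007, 0.0103] jaw yaw now 80.84 turn 0.14368154707194947 q6 -0.01 t 36.5
```

```bash
python3 -m pendant '[[[-0.0005,-0.0005,0.003,0],[-0.0005,-0.0005,0.006,0],[-0.0005,-0.0005,0.009,0],[-0.0005,-0.0005,0.0105,0],[-0.0005,-0.0005,0.0105,0],[-0.0005,-0.0005,0.0105,0]]]'
python3 -m pendant '[[[0,0,0,0],[0,0,0,0],[0,0,0,0],[0,0,0,0],[0,0,0,0],[0,0,0,0]]]' 0
python3 -m pendant '[[[0,0,-0.01,0],[0,0,-0.04,0],[0,0,-0.08,0],[0,0,-0.12,0],[0,0,-0.16,0],[0.03,0,-0.19,0],[0.06,0,-0.2,0],[0.09,0,-0.2,0],[0.09,0,-0.2,0]]]'
python3 - <<'E'
from h import *
cv2.imwrite("pics/w28.png",cams.get_image("wrist"))
b=cams.get_image("scene");cv2.imwrite("pics/n28.png",cv2.resize(b[150:330,100:380],(800,514)));print(r.read_state()["tool_pos"])
E
```

```text
time: 37.02
tool_pos: [0.5432, -0.097, 0.0209]
orientation: [-0.007, 0.08, 0.997, -0.001]
contact_force: [-0.6, -0.8, -0.3]
opening: 0.0458
time: 37.52
tool_pos: [0.5433, -0.0971, 0.0209]
orientation: [-0.007, 0.08, 0.997, -0.001]
contact_force: [0.1, 0.1, 0.3]
opening: 0.0852
time: 38.27
tool_pos: [0.4536, -0.0819, 0.2241]
orientation: [-0.007, 0.08, 0.997, -0.001]
contact_force: [-0.3, 0.1, -0.3]
opening: 0.0852
[ 0.45696179 -0.08244692  0.22336665]
```

View pics/w28.png

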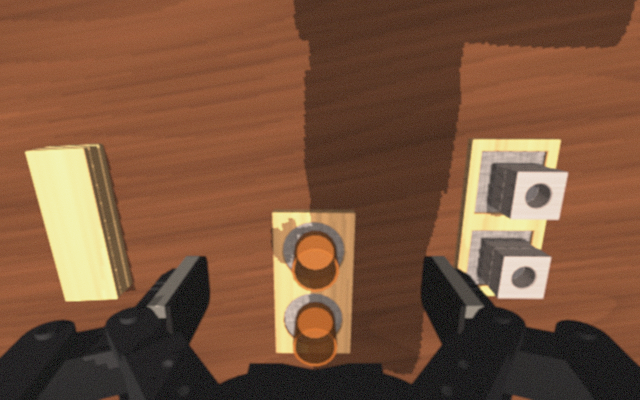

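View pics/n28.png

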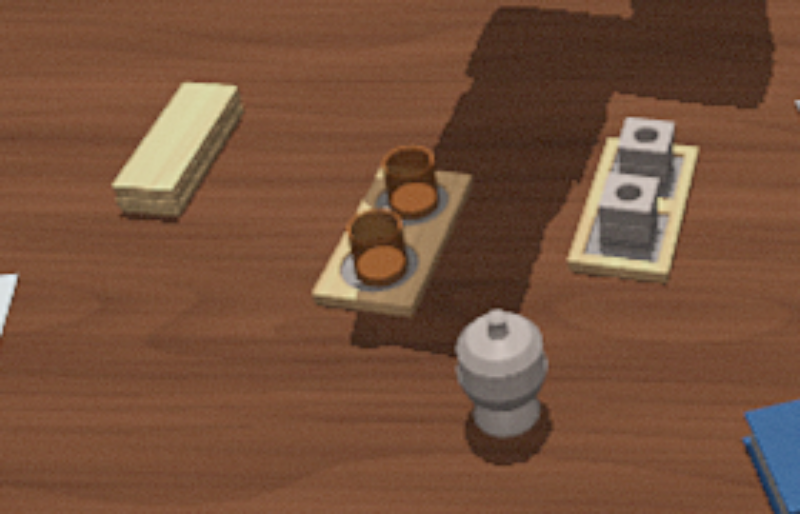

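Run:
```python
from h import *
b=np.mean([cams.get_image("scene")[170:235,132:192].astype(float) for _ in range(4)],0).astype(np.uint8);cv2.imwrite("pics/n29.png",cv2.resize(b,(550,596),interpolation=2))
w=cv2.imread("pics/w28.png");cv2.imwrite("pics/c29.png",cv2.resize(w[135:310,15:145],(445,600),interpolation=2))
```

```text
(no output)
```

View pics/n29.png

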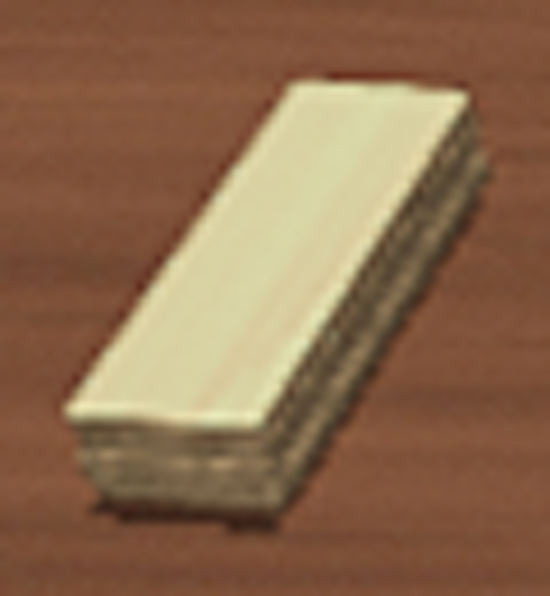

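View pics/c29.png

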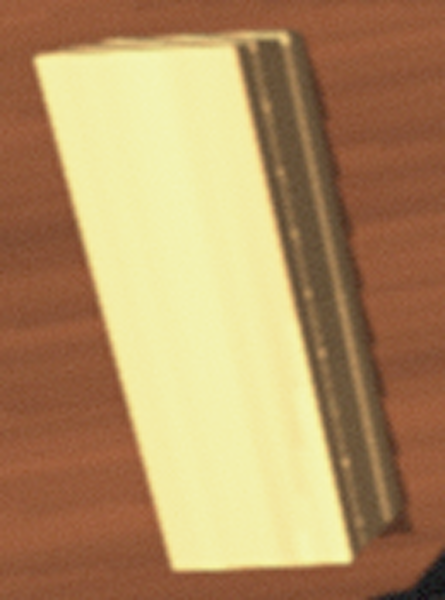

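Run:
```python
from h import *
s=r.read_state();print(s["time"],s["contact_force"]);print(r.close_job())
```

```text
38.5667 [ 1.28938455 -0.26448727  0.67220526]
the job is handed in; nothing more can be done
None
```

I took the stack apart from the top down and handed the job in at 38.6 s. The order was upper holder, upper cup, spacer plate, lower holder, lower cup.

- **Cups and holders:** The last wrist and scene pictures show both cups upright in the round recesses and both holders in the square ones, one to a recess.
- **Spacer plate:** Just after I let go, the wrist camera put its centre within 0.5 mm and its angle within about 0.2° of where it had measured the pile beforehand. The last close-ups show the edges in line.
- **Pot and robot:** I did not touch the pot and it stands as before. The gripper was empty and clear at hand-in.

Two checks disagreed about the plate:
- **Scene camera:** With the plate held just above the pile, its readings of the offset were inconsistent with each other, but they suggested the pile was 2–3 mm off from where the wrist camera placed it.
- **Contact force:** As the plate went down I felt about 5 N sideways, so a pad may have rubbed the pile.

I went with the wrist camera, whose reading after I let go agreed. I did not square the plate up any further.

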